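# Bring the jar under the lid press

## Task

The small lid press stands with its foot lowered into the empty place of its jar carousel. Lift the lever on the press's head all the way up, turn the carousel by its rim pegs (without touching what stands on it) until the glass jar stands centred under the foot, then lower the lever, feeling for the lid, until the foot presses gently but firmly on the jar's lid, and let go. Keep everything on the carousel upright and in its place, never let the foot strike a tin, and leave the other things on the worktop alone.

Things in the scene. Friction and masses are not known exactly. Their poses are not given: they have to be found in the camera images.
- lid_press: The press, fixed, 320 mm high. Origin on the worktop on the axis of its 34 mm post, which is also the carousel's axis. Its -x is its front (lever side, towards the robot), z up, yaw up to 0.3 rad. White head 56 mm wide, x -85 to 50, z 155 to 235 mm; a lamp hood over it.
- hood_edge (a point): Middle of the front lower edge of the lamp hood (70 mm wide, 14 mm thick), at x = -121, z = 307 mm in the press's frame. It overhangs the lever: a gripper pointing straight down cannot get at the raised knob; leaned back 35 to 45 degrees from vertical (fingers pointing forward and down, away from the robot) it can.
- foot_bore (a point): Bore under the head (x = -65, z = 155 mm in the press's frame) from which the round rubber foot hangs, 38 mm wide. Its underside is 80 mm + 50 mm per rad of lever angle above the worktop, plus or minus up to 7 mm: its screw is set differently each time and no reading tells it, so contact with the lid must be felt.
- press_lever (a joint): 0 = fully down (knob 0.2 rad below level, foot lowest), 1.0 rad = fully up at its stop (0.8 rad above level, foot clear of all on the carousel). Hinge along the press's y at x = -88, z = 190 mm, knob 65 mm from it. Stays where left: friction 0.4 N m (6 N at the knob). Each newton of foot force adds 0.8 N at the knob.
- lever_knob (a point): Centre of the black knob at the lever's end: a cylinder 18 mm thick, 26 mm long along the press's y axis, both ends free (pinch it end to end, or push it). Steel arm 8 mm thick.
- press_axis (a point): Point on the carousel's deck (28 mm above the worktop) straight under the foot's centre; does not turn. The foot is sprung: 1 N at first contact, then 1.5 N per mm (14 mm travel). The lever's friction holds it at up to about 8 N; a gentle firm press is 3 to 10 N.
- carousel: Wooden turntable 280 mm across, deck at z = 28 mm, origin on its axis at worktop height; frame turns with it. Eight upright rim pegs 16 mm thick, tops at z = 62 mm, 128 mm from the axis at 22.5, 67.5, 112.5 .. degrees from its +x. Four wire-ringed places, 65 mm from the axis, at 0, 90, 180 (empty), 270 degrees. Turns without end; stops at once when not pushed (1.2 N at a peg).
- jar_mid (a point): The glass jar with the screw lid (60 mm across, 80 mm high), the one to be pressed; point at its centre, half-way up (lid top 40 mm above). Stands loose, with 3 mm play, in the place to the left or the right of the empty one.
- jar: The same glass jar; origin under its centre, z up.
- tin_mid (a point): Food tin (58 mm across, 72 mm high) in another place of the carousel; point at its centre.
- tin: The same tin; origin under its centre, z up.
- tin_b_mid (a point): Second food tin (57 mm across, 72 mm high) in another place; point at its centre.
- tin_b: The same second tin; origin under its centre, z up.
- lemon_b: Bystander, leave alone: second lemon, 87x58x57 mm; stuck to the worktop, origin under its centre.
- soap_bottle: Bystander, leave alone: blue dish-soap bottle, 72x45, 175 high mm; stuck to the worktop, origin under its centre.
- fork_mid (a point): Bystander, leave alone: metal table fork, 193x26x15 mm; point at its centre, half-way up.
- teaspoon_mid (a point): Bystander, leave alone: metal teaspoon, 130x26x11 mm; point at its centre, half-way up.
- lemon_mid (a point): Bystander, leave alone: lemon, 87x58x57 mm; point at its centre, half-way up.
- pepper_mill_mid (a point): Bystander, leave alone: tall brown wooden pepper mill, 58 across, 170 high mm; point at its centre, half-way up.

How it is judged:
On the way, in this order (a step that is already met when the one before it is completed fails the run):
1. the lever has been lifted all the way up, before the jar is under the foot (value of joint press_lever above 0.88 rad and horizontal distance between jar_mid and press_axis above 0.03 m), for 0.2 s.
2. with the lever still up, the jar stands under the foot (horizontal distance between jar_mid and press_axis below 0.012 m and value of joint press_lever above 0.8 rad), for 0.2 s.
3. the foot presses on the jar's lid (horizontal distance between jar_mid and press_axis below 0.012 m and contact force between lid_press and jar above 2 N), for 0.2 s.
At the end, for the whole second after the job is handed in: The glass jar stands upright on the carousel within 12 mm of the foot's axis, the foot presses on its lid with 2 to 13 N, the lever is let go and at rest, and the two tins stand upright in the carousel's places (all of step 3 and contact force between lid_press and jar below 13 N and angle between each of jar, tin, tin_b's own z axis and vertical below 0.1 rad and velocity of joint press_lever below 0.05 rad/s and linear speed of jar below 0.02 m/s and height (world z) of jar_mid above 0.055 m and height (world z) of each of tin_mid, tin_b_mid above 0.052 m and horizontal distance between each of jar_mid, tin_mid, tin_b_mid and carousel below 0.085 m); the robot touches nothing.
It fails at once if the foot pressed harder than 18 N on the jar (contact force between lid_press and jar above 18 N).
It fails at once if the foot struck a tin (contact force between lid_press and tin above 2 N or contact force between lid_press and tin_b above 2 N).
It fails at once if something on the carousel tipped (angle between any of jar, tin, tin_b's own z axis and vertical above 0.3 rad).
It fails at once if the robot pushed against the jar or a tin (contact force between any of the arm, the fingers and jar above 2 N or contact force between any of the arm, the fingers and tin above 2 N or contact force between any of the arm, the fingers and tin_b above 2 N).
It fails at once if a bystander was moved more than 25 mm, or a stuck one was pushed with over 5 N (distance of any of fork_mid, teaspoon_mid, lemon_mid, pepper_mill_mid from where it was at the start of the episode above 0.025 m or contact force between any of the arm, the fingers and lemon_b above 5 N or contact force between any of the arm, the fingers and soap_bottle above 5 N).
It also fails if it takes over 70 s, if anything falls off the work surface, if the arm or the gripper's body presses on something with over 40 N, if the wrist force passes 120 N, or if a joint passes its speed limit or range.

## Robot

A 7-joint arm with a two-finger parallel gripper is mounted at the origin on a cart in front of the work surface, level with it; the furniture and walls round the work are solid. World frame = base frame: x ahead of the robot, y to its left, z up, the work surface at z = 0. Lengths are in m, angles in rad, forces in N, time in s.
With the tool pointing down it reaches from about 0.35 to 0.9 m from the base axis. Payload 7.2 kg.
Tool frame: the origin (TCP) lies midway between the tips of the shut fingers; the grasp point (between the pads) lies 19 mm behind it; z points along the fingers, y is the direction in which the jaws open and shut (so a half turn about z gives the same grasp; the last joint's range is limited). The gripper opens to 85 mm and grips with 20 to 120 N. Pads are 22 mm wide; open, the fingers measure 114 mm over their backs; the gripper's body (76 mm by 85 mm) begins 54 mm behind the grasp point. The pads swing forward as they close: fully open they stand 13 mm farther back than shut.
Start: joints at [-1.24, 0.411, -0.013, 1.596, 0.006, 1.134, -0.082], TCP at [0.243, 0.576, 0.231] pointing down, gripper open.
Joint ranges: [-2.95, 2.95], [-0.29, 1.99], [-1.47, 1.44], [0.14, 2.54], [-1.03, 4.17], [0.13, 1.85], [-2.86, 2.86]. Speed limits (rad/s): [2.39, 2.39, 3.01, 3.01, 3.14, 3.14, 3.14].

## Interface

Orientations are given as a unit quaternion [w, x, y, z].
In Python, from bench import ctrl gives the robot as it stands. The module is installed in compiled form; this text tells all that it offers. Calls block until the motion is done:
- ctrl.reach(position, orientation): joint-space move of the TCP to a pose.
- ctrl.line_to(position, rotation=None, v=0.15, contact_N=None): straight line of the TCP; rotation=None keeps the orientation; v is the mean speed in m/s. With contact_N (N) it stops when the force on the tool has changed by that much, and returns True; else False.
- ctrl.move_joints(angles): joint-space move.
- ctrl.move_gripper(opening, strength=None): finger opening in m; strength is the grip in N (None keeps the last); returns when the fingers have stopped.
- ctrl.hold(seconds).
- ctrl.solve_ik(position, orientation): joint angles nearest the present ones, or None.
- ctrl.grab_frame(name): name is "side" or "top" or "wrist"; returns the picture (420x560x3 uint8, red, green, blue); there is no depth.
- ctrl.camera_info(name): a dict with "fovy" (degrees; the focal length in pixels is half the picture's height over the tangent of half this angle, whatever the lens; pixels are square), "cx", "cy" (the principal point, pixels), "extrinsics" (4x4, takes a point from world to camera coordinates); the wrist camera has in their place "hand_eye" (4x4, takes a point from camera to tool coordinates, whose origin is the TCP and whose axes are the flange's). Camera axes: x right, y up, looking along -z (the intrinsics and any distortion apply to the point x, -y, -z); pixel columns grow to the right and rows downward; lengths in m; the calibration is good to about 2 mm. The wrist camera is an equidistant fisheye: a pixel r from the principal point sees the ray r / f radians off the axis. A picture is of the moment at which its call begins: read the wrist's pose just before it. camera_info takes no time and is no camera call.
A pose or a line that the arm cannot do raises ctrl.MotionError and nothing moves.
- ctrl.job_done(): hands the job in, once; it reports no verdict.
Readings, each from a call of its own:
- ctrl.read_time_s(): time.
- ctrl.read_qpos(): joint angles.
- ctrl.read_qvel(): joint speeds.
- ctrl.read_tau(): joint torques, N m.
- ctrl.read_tool_pos(): TCP position.
- ctrl.read_eef_rot(): TCP orientation.
- ctrl.read_force(): force on the tool from outside, world axes, zero at the start.
- ctrl.read_wrist_torque(): the same for the moment, N m.
- ctrl.read_grip_width(): finger opening in m.
Only numpy, scipy, OpenCV 4.12 (cv2) and the standard library are available. Lean on these libraries where they do the work, as an engineer would, in place of code of your own. Each camera call takes 0.05 s, during which the arm holds its last target.

## Working session

There is one attempt and no reset: what is moved stays moved. The work goes in short steps, each a Python script; the robot and the scene stay as the last script left them, time stands still between calls to the robot, and variables do not carry over. Pictures are saved under pics/ and viewed, and the job is handed in when it is done.

```bash
mkdir -p pics; python3 - <<'E'
from bench import ctrl
import cv2,numpy as np
np.set_printoptions(precision=4,suppress=True)
for n in ("side","top"):
    cv2.imwrite(f"pics/{n}0.png",ctrl.grab_frame(n)[:,:,::-1]); print(n,ctrl.camera_info(n))
print(ctrl.camera_info("wrist"))
print(ctrl.read_time_s(),ctrl.read_tool_pos(),ctrl.read_eef_rot(),ctrl.read_grip_width(),ctrl.read_force())
E
```

```text
side {'fovy': 46.60772827537841, 'cx': 281.35098499957746, 'cy': 208.4297882758467, 'extrinsics': array([[ 0.8766, -0.4807, -0.0244, -0.4799],
       [ 0.1796,  0.2797,  0.9431, -0.2819],
       [-0.4465, -0.8311,  0.3315, -0.9303],
       [ 0.    ,  0.    ,  0.    ,  1.    ]])}
top {'fovy': 52.87031962606572, 'cx': 277.08009320309355, 'cy': 217.22834893678822, 'extrinsics': array([[-0.1492, -0.9888, -0.0028,  0.0306],
       [ 0.9654, -0.1463,  0.2158, -0.5796],
       [-0.2138,  0.0295,  0.9764, -1.0509],
       [ 0.    ,  0.    ,  0.    ,  1.    ]])}
{'fovy': 65.70646984690485, 'cx': 280.8180027128799, 'cy': 208.84085504302035, 'hand_eye': array([[ 0.0006,  0.9548,  0.2974,  0.0763],
       [ 1.    , -0.    , -0.0019, -0.0004],
       [-0.0018,  0.2974, -0.9548, -0.1416],
       [ 0.    ,  0.    ,  0.    ,  1.    ]])}
0.1 [0.2426 0.5755 0.2305] [-0.0001  0.1981  0.9802 -0.0007] 0.08559759981287403 [-0.4757  0.3281 -0.4057]
```

View pics/side0.png

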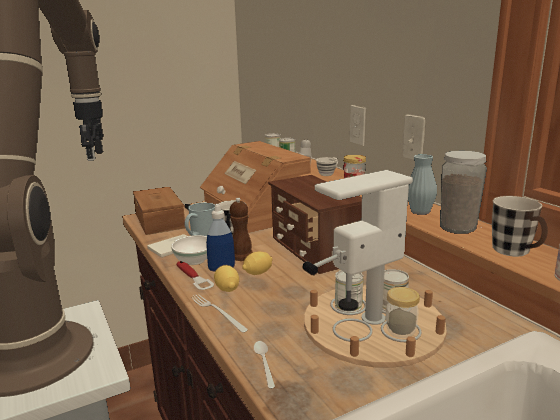

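View pics/top0.png

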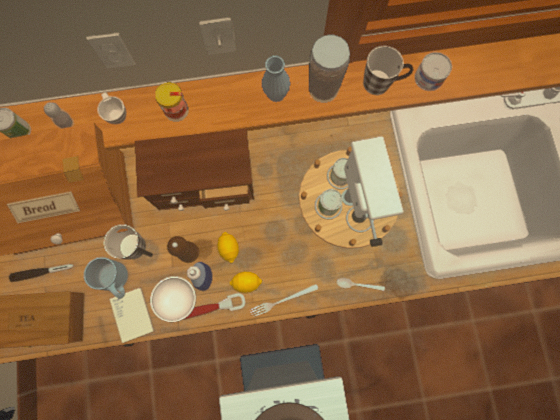

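```bash
python3 - <<'E'
import cv2
a=cv2.imread("pics/side0.png")[150:370,290:460]; cv2.imwrite("pics/s0z.png",cv2.resize(a,None,fx=3.5,fy=3.5,interpolation=2)[:,:][:600*2])
cv2.imwrite("pics/s0z.png",cv2.resize(cv2.imread("pics/side0.png")[160:360,290:460],None,fx=3,fy=3,interpolation=2))
cv2.imwrite("pics/t0z.png",cv2.resize(cv2.imread("pics/top0.png")[125:300,290:420],None,fx=3.4,fy=3.4,interpolation=2))
E
```

```text
(no output)
```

View pics/s0z.png

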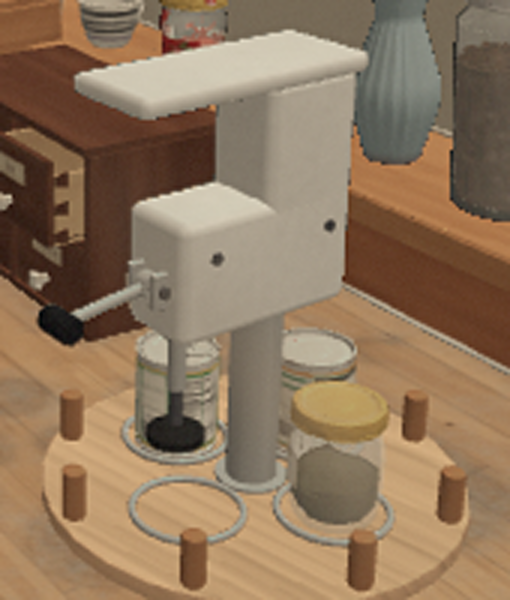

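View pics/t0z.png

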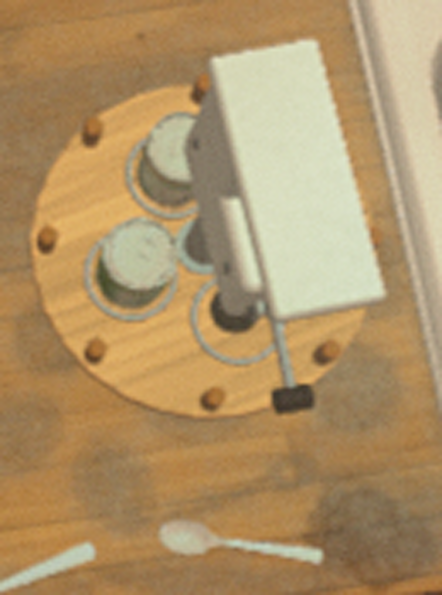

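```bash
cat > cam.py <<'E'
import numpy as np
from scipy.optimize import least_squares
def proj(ci,P):
    P=np.atleast_2d(P); c=P@ci['extrinsics'][:3,:3].T+ci['extrinsics'][:3,3]
    f=210/np.tan(np.radians(ci['fovy'])/2)
    return np.c_[ci['cx']+f*c[:,0]/-c[:,2], ci['cy']+f*(-c[:,1])/-c[:,2]]
E
python3 - <<'E'
from bench import ctrl
from cam import *
np.set_printoptions(precision=4,suppress=True)
S,T=ctrl.camera_info("side"),ctrl.camera_info("top")
sp=np.array([(72,395),(74,471),(193,536),(362,538),(453,473),(415,396)])/3+[290,160]
tp=np.array([(93,125),(46,235),(95,345),(213,396),(328,350)])/3.4+[290,125]
def pegs(p):
    a=p[2]+np.pi/8+np.arange(8)*np.pi/4
    return np.c_[p[0]+.128*np.cos(a),p[1]+.128*np.sin(a),np.full(8,.062)]
def press(p,L):
    c,s=np.cos(p[3]),np.sin(p[3]); L=np.atleast_2d(L)
    return np.c_[p[0]+c*L[:,0]-s*L[:,1],p[1]+s*L[:,0]+c*L[:,1],L[:,2]]
kn=lambda th:[-.088-.065*np.cos(th-.2),0,.19+.065*np.sin(th-.2)]
def res(p,full=False):
    r=[]
    P=pegs(p)
    for obs,ci in((sp,S),(tp,T)):
        q=proj(ci,P)
        d=obs[:,None]-q[None]; j=np.linalg.norm(d,axis=2).argmin(1)
        r.append(d[np.arange(len(obs)),j])
    L=press(p,[kn(p[4]),[-.121,.035,.319],[-.121,-.035,.319]])
    r.append(np.array([(293,398),(278,316),(385,296)])/3.4+[290,125]-proj(T,L))
    L=press(p,[kn(p[4]),[-.121,.035,.307],[-.121,-.035,.307]])
    r.append(np.array([(61,324),(77,90),(150,115)])/3+[290,160]-proj(S,L))
    r=np.vstack(r); return r if full else r.ravel()
best=min((least_squares(res,[x,y,ph,yw,0],loss='soft_l1') for x in(.55,.65) for y in(-.1,-.25) for ph in (-.5,-.3,-.1,.1,.3) for yw in(0,.2)),key=lambda s:s.cost)
print(best.x,best.cost);print(res(best.x,True))
E
```

```text
[ 0.6128 -0.2642 -0.5521  0.0542  0.0733] 12.868941213956123
[[ 0.4745  0.8737]
 [ 0.5397  0.811 ]
 [ 0.121   0.891 ]
 [-0.1376  1.0772]
 [ 0.0331  0.7083]
 [-0.3598  0.8423]
 [-0.3518  0.8271]
 [-0.5306  1.2289]
 [-0.5307  0.2634]
 [-0.7094  0.8531]
 [-0.9597  1.1209]
 [-0.3537  0.715 ]
 [ 0.5528 -0.8676]
 [-1.5603  0.1249]
 [ 0.1247 -0.1092]
 [ 2.5446 -1.4232]
 [ 1.9805 -3.4539]]
```

```bash
cat > rob.py <<'E'
from bench import ctrl
from cam import *
import cv2
from scipy.spatial.transform import Rotation as R
np.set_printoptions(precision=4,suppress=True)
def ori(lean,yaw):  # tool z forward-down leaned, tool y = +Y, quaternion wxyz
    s,c=np.sin(lean),np.cos(lean)
    M=np.array([[-c,0,s],[0,1,0],[-s,0,-c]])
    q=(R.from_euler('z',yaw)*R.from_matrix(M)).as_quat()
    return np.r_[q[3],q[:3]]
def toolM():
    q=np.array(ctrl.read_eef_rot()); return R.from_quat(np.r_[q[1:],q[0]]).as_matrix(),np.array(ctrl.read_tool_pos())
def shot(n,name,crop=None,f=1):
    im=ctrl.grab_frame(n)[:,:,::-1]; cv2.imwrite(f"pics/{name}_full.png",im)
    if crop: im=im[crop[1]:crop[3],crop[0]:crop[2]]
    if f!=1: im=cv2.resize(im,None,fx=f,fy=f,interpolation=2)
    cv2.imwrite(f"pics/{name}.png",im)
def wproj(P,Rm,t,ci=None):
    ci=ci or ctrl.camera_info("wrist"); H=ci['hand_eye']
    P=np.atleast_2d(P); tl=(P-t)@Rm; c=(tl-H[:3,3])@H[:3,:3]
    v=np.c_[c[:,0],-c[:,1],-c[:,2]]; rho=np.hypot(v[:,0],v[:,1]); th=np.arctan2(rho,v[:,2])
    f=210/np.tan(np.radians(ci['fovy'])/2)
    return np.c_[ci['cx']+f*th*v[:,0]/rho, ci['cy']+f*th*v[:,1]/rho]
E
python3 - <<'E'
from rob import *
o=np.array([.613,-.264]);yaw=.08
d=np.array([np.cos(yaw),np.sin(yaw)])
for r in(.30,.27,.24):
  for z in (.33,.27):
    for l in (.7,.5): 
        p=np.r_[o-r*d,z]; q=ctrl.solve_ik(p,ori(l,yaw)); print(r,z,l,q)
for p,l in(([-.16,0,.18],.7),([-.14,0,.24],.7),([-.128,0,.05],.6),([-.1,.1,.05],.6),([-.1,-.1,.05],.6)):
    c,s=d; P=[o[0]+c*p[0]-s*p[1],o[1]+s*p[0]+c*p[1],p[2]]; print(P,ctrl.solve_ik(P,ori(l,yaw)))
E
```

```text
0.3 0.33 0.7 [ 2.331  -0.1903 -1.0024  2.1704 -0.9579  1.1614 -2.8575]
0.3 0.33 0.5 [ 0.2861 -0.2584  0.566   2.1544 -0.3268  0.9265  2.6693]
0.3 0.27 0.7 [ 1.8211 -0.0505 -0.6427  2.2766 -0.9397  0.9071 -2.8499]
0.3 0.27 0.5 [ 0.1239 -0.2227  0.7486  2.2593 -0.3632  0.784   2.7581]
0.27 0.33 0.7 None
0.27 0.33 0.5 [-0.0013 -0.2878  0.7369  2.1416 -0.2203  0.8802  2.5113]
0.27 0.27 0.7 None
0.27 0.27 0.5 [-0.1258 -0.2442  0.9022  2.2434 -0.2773  0.7398  2.6206]
0.24 0.33 0.7 None
0.24 0.33 0.5 [-0.0446 -0.2381  0.746   2.118  -0.2514  0.8568  2.4993]
0.24 0.27 0.7 None
0.24 0.27 0.5 [-0.3408 -0.259   1.035   2.2217 -0.1997  0.7059  2.5   ]
[np.float64(0.4535117269915809), np.float64(-0.27678635103506766), 0.18] [ 1.7898  0.4184 -1.18    2.2573 -0.4807  0.2347  2.8367]
[np.float64(0.47344776111763326), np.float64(-0.2751880571556842), 0.24] [ 1.8228  0.2885 -1.2117  2.1708 -0.543   0.3948  2.8035]
[np.float64(0.4854093815932647), np.float64(-0.27422908082805414), 0.05] [ 1.6055  0.8821 -1.2322  2.2456  1.5861  0.3855  0.9088]
[np.float64(0.5053283599728208), np.float64(-0.1723112987666553), 0.05] [ 1.2408  0.6546 -1.0055  2.359   2.1856  0.2789  0.0064]
[np.float64(0.5213112987666554), np.float64(-0.37167164002717923), 0.05] [ 1.4151  0.7356 -0.8418  2.034   0.3676  0.1722  2.1318]
```

```bash
python3 - <<'E'
from rob import *
ctrl.line_to([.17,.40,.40],v=.25)
q=ctrl.read_qpos(); print(q)
q2=np.array(q); q2[0]+=1.70
ctrl.move_joints(q2)
print(ctrl.read_qpos(),ctrl.read_tool_pos(),ctrl.read_eef_rot(),ctrl.read_time_s())
o=np.array([.613,-.264]);yaw=.08
d=np.array([np.cos(yaw),np.sin(yaw)])
for fl in(0,1):
 for p,l in(([-.30,0,.3],.5),([-.27,0,.3],.7),([-.2,0,.18],.7),([-.16,0,.18],.7),([-.14,0,.24],.7),([-.14,0,.24],.65),([-.128,0,.05],.6),([-.1,.1,.05],.6),([-.1,-.1,.05],.6),([-.1,-.1,.05],.3),([-.1,.1,.05],.3)):
    c,s=d; P=[o[0]+c*p[0]-s*p[1],o[1]+s*p[0]+c*p[1],p[2]]
    qq=ori(l,yaw)
    if fl: w=R.from_quat(np.r_[qq[1:],qq[0]])*R.from_euler('z',np.pi); w=w.as_quat(); qq=np.r_[w[3],w[:3]]
    print(fl,p,l,ctrl.solve_ik(P,qq))
E
```

```text
[-1.2452 -0.0256 -0.0341  1.7473 -0.0009  1.4213 -0.1072]
[ 0.4535 -0.0255 -0.035   1.7473 -0.0011  1.4212 -0.1072] [ 0.3755 -0.2194  0.3989] [-0.0007  0.8666  0.499  -0.0004] 3.5917
0 [-0.3, 0, 0.3] 0.5 [ 0.294  -0.2229  0.5839  2.2054 -0.3762  0.863   2.7442]
0 [-0.27, 0, 0.3] 0.7 None
0 [-0.2, 0, 0.18] 0.7 [ 2.0019  0.4715 -1.3388  2.2962 -0.2577  0.2551  2.6902]
0 [-0.16, 0, 0.18] 0.7 [ 1.7898  0.4184 -1.18    2.2573 -0.4807  0.2347  2.8367]
0 [-0.14, 0, 0.24] 0.7 [ 1.8823  0.3377 -1.3032  2.1691 -0.3854  0.3722  2.6591]
0 [-0.14, 0, 0.24] 0.65 [ 1.7598  0.2618 -1.1619  2.1429 -0.4533  0.4374  2.6908]
0 [-0.128, 0, 0.05] 0.6 [ 1.6055  0.8821 -1.2322  2.2456  1.5861  0.3855  0.9088]
0 [-0.1, 0.1, 0.05] 0.6 [ 1.3777  0.8122 -1.2213  2.353   1.9344  0.4563  0.3261]
0 [-0.1, -0.1, 0.05] 0.6 [ 1.6489  1.0208 -1.2626  2.0219  1.2777  0.4977  1.3788]
0 [-0.1, -0.1, 0.05] 0.3 [ 0.8509  0.5692 -0.2634  1.8997 -0.1255  0.4648  2.4003]
0 [-0.1, 0.1, 0.05] 0.3 [ 0.5258  0.4162 -0.2569  2.1942 -0.0313  0.2644  1.9844]
1 [-0.3, 0, 0.3] 0.5 [ 0.6875 -0.1596  0.2531  2.1895 -0.4977  0.8957 -0.2741]
1 [-0.27, 0, 0.3] 0.7 [ 0.6494 -0.1436  0.364   2.2726 -0.8074  0.8265  0.0393]
1 [-0.2, 0, 0.18] 0.7 [ 1.7652  0.2902 -0.9969  2.3044 -0.9405  0.3716  0.1905]
1 [-0.16, 0, 0.18] 0.7 [ 1.6473  0.3293 -0.9842  2.2629 -0.8697  0.2994  0.057 ]
1 [-0.14, 0, 0.24] 0.7 [ 1.3315  0.1412 -0.6287  2.1915 -0.9359  0.508   0.0006]
1 [-0.14, 0, 0.24] 0.65 [ 0.6174  0.0851  0.1054  2.2011 -0.9408  0.5791 -0.0324]
1 [-0.128, 0, 0.05] 0.6 [ 1.6055  0.8821 -1.2322  2.2456  1.5861  0.3855 -2.2328]
1 [-0.1, 0.1, 0.05] 0.6 [ 1.0977  0.5615 -0.8138  2.3659  2.6285  0.1933  2.6583]
1 [-0.1, -0.1, 0.05] 0.6 [ 1.2522  0.6483 -0.6112  2.0433 -0.613   0.1788 -0.0909]
1 [-0.1, -0.1, 0.05] 0.3 [ 0.6499  0.5527  0.0028  1.914  -0.4377  0.4887 -0.4697]
1 [-0.1, 0.1, 0.05] 0.3 [ 0.4016  0.4054 -0.1075  2.2021 -0.2681  0.2668 -0.9328]
```

```bash
cat >> rob.py <<'E'
def oriF(lean,yaw): # flipped: tool y = -Y, camera up/forward
    qq=ori(lean,yaw); w=(R.from_quat(np.r_[qq[1:],qq[0]])*R.from_euler('z',np.pi)).as_quat(); return np.r_[w[3],w[:3]]
E
python3 - <<'E'
from rob import *
o=np.array([.613,-.264]);yaw=.08
d=np.array([np.cos(yaw),np.sin(yaw)])
ctrl.reach(np.r_[o-.29*d,.32],oriF(.7,yaw))
ctrl.hold(.2)
Rm,t=toolM(); print(Rm,t,ctrl.read_qpos(),ctrl.read_time_s())
np.savez("w1.npz",Rm=Rm,t=t)
shot("wrist","w1")
E
```

```text
[[ 0.7624  0.084   0.6417]
 [ 0.0652 -0.9965  0.053 ]
 [ 0.6438  0.0014 -0.7652]] [ 0.3253 -0.2868  0.3206] [ 0.6771 -0.186   0.3722  2.2487 -0.7487  0.8887  0.0018] 4.5333
```

View pics/w1.png

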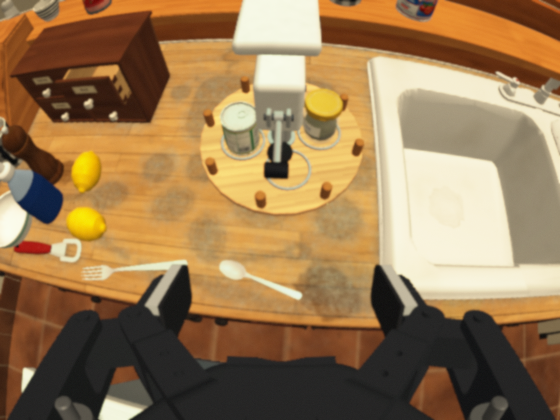

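```bash
python3 - <<'E'
import cv2
a=cv2.imread("pics/w1.png")[10:220,190:390]; cv2.imwrite("pics/w1z.png",cv2.resize(a,None,fx=2.85,fy=2.85,interpolation=2))
E
```

```text
(no output)
```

View pics/w1z.png

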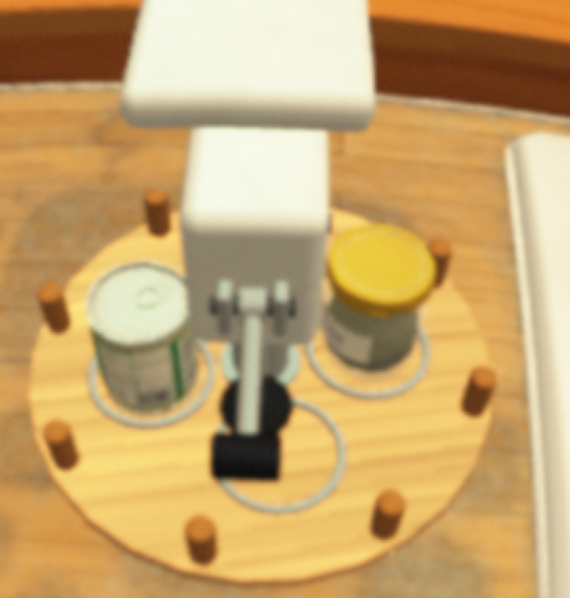

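```bash
cat > fit.py <<'E'
from rob import *
S,T,W=[ctrl.camera_info(n) for n in("side","top","wrist")]
w=np.load("w1.npz")
ps=lambda P:proj(S,P); pt=lambda P:proj(T,P); pw=lambda P:wproj(P,w['Rm'],w['t'],W)
us=lambda a:np.array(a)/3+[290,160]; ut=lambda a:np.array(a)/3.4+[290,125]; uw=lambda a:np.array(a)/2.85+[190,10]
pegobs=[(ps,us([(72,395),(74,471),(193,536),(362,538),(453,473),(415,396)])),(pt,ut([(93,125),(46,235),(95,345),(213,396),(328,350)])),(pw,uw([(157,198),(53,292),(59,430),(201,525),(389,500),(482,376),(441,247)]))]
def pegs(p):
    a=p[2]+np.pi/8+np.arange(8)*np.pi/4
    return np.c_[p[0]+.128*np.cos(a),p[1]+.128*np.sin(a),np.full(8,.062)]
def press(p,L):
    c,s=np.cos(p[3]),np.sin(p[3]); L=np.atleast_2d(L)
    return np.c_[p[0]+c*L[:,0]-s*L[:,1],p[1]+s*L[:,0]+c*L[:,1],L[:,2]]
kn=lambda th:[-.088-.065*np.cos(th-.2),0,.19+.065*np.sin(th-.2)]
def res(p,full=False):
    r=[];P=pegs(p)
    for f,obs in pegobs:
        d=obs[:,None]-f(P)[None]; j=np.linalg.norm(d,axis=2).argmin(1); r.append(d[np.arange(len(obs)),j])
    K=press(p,kn(p[4]))
    r+= [ut([(293,398)])-pt(K), us([(61,324)])-ps(K), uw([(246,456)])-pw(K)]
    r+= [uw([(253,297)])-pw(press(p,[-.088,0,.19]))]
    e=uw([(248,123)])-pw(press(p,[-.121,0,.307])); r.append(e)
    r=np.vstack(r); return r if full else r.ravel()
def ray(f,uv,z,x0):
    return least_squares(lambda q:(f([q[0],q[1],z])-uv).ravel(),x0).x
if __name__=="__main__":
    b=min((least_squares(res,[.613,-.264,ph,yw,0],loss='soft_l1') for ph in (-.5,-.1,.1,.3) for yw in(0,.2)),key=lambda s:s.cost)
    p=b.x; print(p,b.cost); print(res(p,True))
    J=[ray(pw,uw([382,267]),.108,p[:2]),ray(ps,us([340,405]),.108,p[:2])]
    print("jar",J,[ (np.linalg.norm(j-p[:2]),np.degrees(np.arctan2(*(j-p[:2])[::-1]))) for j in J])
    E=ray(pw,uw([280,455]),.029,p[:2]);E2=ray(ps,us([187,509]),.029,p[:2]);print("empty",E,E2,[np.degrees(np.arctan2(*(e-p[:2])[::-1])) for e in(E,E2)])
    print("axis",press(p,[-.065,0,.028]))
    np.save("p.npy",p)
E
python3 fit.py
```

```text
[ 0.6118 -0.2642  0.2345  0.0438  0.0629] 13.976363899717514
[[ 0.9039  0.7092]
 [ 0.9491  0.6129]
 [ 0.4908  0.6887]
 [ 0.2118  0.9129]
 [ 0.4017  0.5897]
 [ 0.0375  0.7438]
 [-0.3881  0.443 ]
 [-0.6056  0.8148]
 [-0.6516 -0.1489]
 [-0.8549  0.4757]
 [-1.0916  0.7898]
 [-0.0104  1.8902]
 [ 0.7459  1.0432]
 [ 0.8638  0.8801]
 [ 0.1505 -0.0997]
 [-1.3802  0.1922]
 [-1.5041  0.6403]
 [-0.3585  0.8526]
 [ 0.2866  0.1478]
 [ 1.0854 -0.247 ]
 [-0.2915  0.2997]
 [-0.4645 -2.3645]
 [ 0.2205 -3.5863]]
jar [array([ 0.6222, -0.3265]), array([ 0.6265, -0.3299])] [(np.float64(0.06315737983508263), np.float64(-80.5277960239963)), (np.float64(0.06735261016814666), np.float64(-77.37321398638178))]
empty [ 0.5476 -0.2796] [ 0.5519 -0.2772] [np.float64(-166.4898798684555), np.float64(-167.79420982647798)]
axis [[ 0.5468 -0.2671  0.028 ]]
```

```bash
cat >> rob.py <<'E'
from fit import press,kn
p=np.load("p.npy"); yaw=p[3]
def tz(lean,y=None):
    y=yaw if y is None else y
    return np.array([np.sin(lean)*np.cos(y),np.sin(lean)*np.sin(y),-np.cos(lean)])
def knobw(th): return press(p,kn(th))[0]
E
sed -i 's/^from rob import/import sys\nfrom rob import/' fit.py
# break circular import: split geometry
python3 - <<'E'
s=open('rob.py').read().replace("from fit import press,kn\n","""def press(p,L):
    c,s=np.cos(p[3]),np.sin(p[3]); L=np.atleast_2d(L)
    return np.c_[p[0]+c*L[:,0]-s*L[:,1],p[1]+s*L[:,0]+c*L[:,1],L[:,2]]
kn=lambda th:[-.088-.065*np.cos(th-.2),0,.19+.065*np.sin(th-.2)]
""")
open('rob.py','w').write(s)
E
python3 - <<'E'
from rob import *
L=.72
for th,off in((.06,-.07),(.06,.014),(.5,.014),(.8,.014),(1.,.014),(1.,-.08)):
    print(th,off,ctrl.solve_ik(knobw(th)+off*tz(L),oriF(L,yaw)))
try:
    ctrl.move_gripper(.055)
    ctrl.line_to(knobw(.05)-.06*tz(L),oriF(L,yaw),v=.15)
    print(ctrl.read_qpos(),ctrl.read_force(),ctrl.read_time_s())
    shot("wrist","w2",(130,60,430,300),2); shot("side","s2",(200,60,480,380),1.8)
except ctrl.MotionError as e: print("ERR",e)
E
```

```text
0.06 -0.07 [ 2.0349  0.1784 -1.2369  2.2761 -0.8898  0.4832  0.0539]
0.06 0.014 [ 1.6123  0.3667 -1.0066  2.2853 -1.0095  0.1996  0.1508]
0.5 0.014 [ 1.6126  0.2837 -0.9841  2.257  -0.9442  0.2925  0.0437]
0.8 0.014 [ 1.6107  0.2525 -0.9895  2.2282 -0.8774  0.329  -0.0527]
1.0 0.014 [ 1.4528  0.1987 -0.8183  2.213  -0.9594  0.3831 -0.0085]
1.0 -0.08 [ 0.5695 -0.0801  0.2436  2.2475 -0.8981  0.6663 -0.0671]
ERR the arm cannot follow that straight line within its joint ranges
```

```bash
cat > fk.py <<'E'
import numpy as np
from scipy.spatial.transform import Rotation as R
import itertools
def fkp(x,q):
    # x: 7*(axis dir 3 (rotvec perturb 2 -> use 3), point 3) + tool pose 6 ; q (N,7)
    q=np.atleast_2d(q);N=len(q)
    Rm=R.identity(N); t=np.zeros((N,3))
    for j in range(7):
        w=x[6*j:6*j+3]; w=w/np.linalg.norm(w); c=x[6*j+3:6*j+6]
        Rj=R.from_rotvec(q[:,j:j+1]*w)
        t=t+Rm.apply(c-Rj.apply(c)); Rm=Rm*Rj
    t=t+Rm.apply(np.tile(x[42:45],(N,1))); Rm=Rm*R.from_rotvec(x[45:48])
    return Rm,t
E
python3 - <<'E'
from rob import *
from fk import *
from scipy.optimize import least_squares
rng=np.random.default_rng(0); Q=[];Pp=[];Qt=[]
for i in range(400):
    r=rng.uniform(.35,.8); a=rng.uniform(-1.3,1.3); P=[r*np.cos(a),r*np.sin(a),rng.uniform(.1,.6)]
    w=(R.from_euler('z',rng.uniform(-3,3))*R.from_euler('y',np.pi)*R.from_euler('xy',rng.uniform(-.7,.7,2)))
    o=w.as_quat(); s=ctrl.solve_ik(P,np.r_[o[3],o[:3]])
    if s is not None: Q.append(s);Pp.append(P);Qt.append(o)
Q=np.array(Q);Pp=np.array(Pp);Rt=R.from_quat(Qt); print(len(Q)); np.savez("ikdata.npz",Q=Q,P=Pp,o=Qt)
def resid(x):
    Rm,t=fkp(x,Q); return np.r_[((t-Pp)*3).ravel(),(Rt.inv()*Rm).as_rotvec().ravel()]
best=None
for s in itertools.product([1,-1],repeat=3):
  for tzz in (0,np.pi):
    ax=[[0,0,-1],[0,1,0],[0,0,s[0]],[0,1,0],[0,0,s[1]],[0,1,0],[0,0,s[2]]]
    h=[0,.3,.3,.65,.65,1.,1.]
    x0=np.concatenate([np.r_[a,0,0,z] for a,z in zip(ax,h)]+[np.r_[0,0,1.2,0,0,tzz]]).astype(float)
    b=least_squares(resid,x0,max_nfev=60,loss='soft_l1')
    if best is None or b.cost<best.cost: best=b; print(s,tzz,b.cost)
    if best.cost<1e-3: break
  if best.cost<1e-3: break
x=best.x; np.save("fk.npy",x)
r=resid(x).reshape(2,-1,3); print(abs(r[0]).max()/3,abs(r[1]).max())
for j in range(7): print(x[6*j:6*j+3]/np.linalg.norm(x[6*j:6*j+3]),x[6*j+3:6*j+6])
print(x[42:])
Rm,t=fkp(x,ctrl.read_qpos());print(t,ctrl.read_tool_pos())
E
```

```text
296
(1, 1, 1) 0 362.9147772217578
(1, 1, -1) 0 0.0
7.826317371950609e-11 1.0105896675050016e-10
[-0. -0. -1.] [ 0.     -0.     -0.3325]
[ 0.  1. -0.] [ 0.     -0.0773  0.284 ]
[-0.  0. -1.] [-0.     -0.0292 -1.4919]
[ 0.  1. -0.] [0.     0.5589 0.8176]
[ 0.  0. -1.] [-0.     -0.048   2.7202]
[ 0.  1. -0.] [0.     0.3336 1.2702]
[-0.  0. -1.] [ 0.     -0.0484  0.7155]
[ 0.     -0.0484  1.6207  0.      0.      1.5708]
[[ 0.324  -0.2872  0.32  ]] [ 0.324  -0.2872  0.32  ]
```

```bash
cat >> fk.py <<'E'
X=np.load("fk.npy")
LO=np.array([-2.95,-.29,-1.47,.14,-1.03,.13,-2.86]);HI=np.array([2.95,1.99,1.44,2.54,4.17,1.85,2.86])
from scipy.optimize import least_squares
def chain(q): # shoulder, elbow, wrist, tcp points
    q=np.asarray(q,float); Rm=R.identity(); t=np.zeros(3); out=[]
    for j in range(7):
        w=X[6*j:6*j+3]; c=X[6*j+3:6*j+6]; Rj=R.from_rotvec(q[j]*w)
        if j in(1,3,5): 
            z={1:.284,3:.8176,5:1.2702}[j]; out.append(t+Rm.apply([0,-.048 if j>1 else 0,z]))
        t=t+Rm.apply(c-Rj.apply(c)); Rm=Rm*Rj
    out.append(t+Rm.apply(X[42:45])); return np.array(out)
def ik(P,o,seed,pref=None,wp=1e-3,m=.04):
    """o wxyz; regularised to pref, keeps margin m; returns q,err"""
    Ro=R.from_quat(np.r_[o[1:],o[0]]); pref=seed if pref is None else pref
    def f(q):
        Rm,t=fkp(X,q); return np.r_[(t[0]-P)*10,(Ro.inv()*Rm).as_rotvec()[0]*3,wp*(q-pref)]
    s=least_squares(f,np.clip(seed,LO+m+.001,HI-m-.001),bounds=(LO+m,HI-m),max_nfev=60)
    return s.x,np.abs(f(s.x)[:6]).max()
E
cat > plan.py <<'E'
from rob import *
from fk import *
def margin(q): return np.min(np.minimum(q-LO,HI-q))
if __name__=="__main__":
    rng=np.random.default_rng(1)
    for ori_,nm in((oriF,'F'),(ori,'U')):
      for dy in(0,-.15,-.3):
        for L in(.65,.72):
          res=[]
          for th,off in((.05,-.06),(.05,.014),(.5,.014),(1.,.014)):
            c=[]
            for k in range(14):
                s=rng.uniform(LO,HI); s[0]=rng.uniform(-.5,2)
                P=knobw(th)+off*tz(L,yaw+dy)
                q,e=ik(P,ori_(L,yaw+dy),s,wp=1e-5,m=.02)
                if e<2e-3:
                    c.append(q)
            res.append(max(map(margin,c)) if c else None)
            if c: qb=max(c,key=margin)
          print(nm,dy,L,res,len(c),qb)
E
python3 plan.py
```

```text
F 0 0.65 [np.float64(0.1317344571498249), np.float64(0.08881102894895812), np.float64(0.20119466789721047), np.float64(0.26284468808900807)] 11 [ 1.484   0.2098 -0.893   2.1693 -0.6452  0.3928 -0.3364]
F 0 0.72 [np.float64(0.13906357378932532), np.float64(0.05362036586159813), np.float64(0.11180356815446146), np.float64(0.20280727928628678)] 11 [ 1.6311  0.2534 -1.0302  2.2054 -0.7928  0.3328 -0.1526]
F -0.15 0.65 [np.float64(0.19224166882668214), np.float64(0.03263490007987846), np.float64(0.12433207546613056), np.float64(0.1624524600022753)] 7 [ 1.4228  0.1594 -0.8727  2.211  -0.6074  0.2925 -0.5466]
F -0.15 0.72 [np.float64(0.06051077233139357), np.float64(0.03342513536338204), np.float64(0.020633975410919048), np.float64(0.09526785212460717)] 6 [ 1.5696  0.1896 -1.0076  2.2521 -0.8758  0.2253 -0.2478]
F -0.3 0.65 [np.float64(0.13651461927563557), np.float64(0.03213430326951233), np.float64(0.07871056612412514), np.float64(0.12057968245649814)] 8 [ 0.1167  0.0312  0.4226  2.3061 -0.8072  0.2506 -0.5596]
F -0.3 0.72 [np.float64(0.03358430826338665), np.float64(0.023685830247559103)
[... 656 characters left out ...]
0.15812503445010728)] 10 [ 1.2528  0.1297 -0.6863  2.2187 -0.7291  0.3126  2.7019]
U -0.15 0.72 [np.float64(0.029963649880808685), np.float64(0.027163669815101432), np.float64(0.025942256552787785), np.float64(0.07179594370564552)] 9 [ 1.6526  0.219  -1.107   2.2492 -0.737   0.2018  2.7671]
U -0.3 0.65 [np.float64(0.15873285256589809), np.float64(0.06140742420889286), np.float64(0.07159676714425034), np.float64(0.08111972555779265)] 9 [ 1.1646  0.0961 -0.6627  2.2495 -0.504   0.2111  2.2994]
U -0.3 0.72 [np.float64(0.02079132237570791), np.float64(0.1089226728995416), np.float64(0.05068332740423226), np.float64(0.03763614680794708)] 6 [ 1.8172  0.3182 -1.4171  2.2775  0.9696  0.1676  0.9282]
```

```bash
cat > plan2.py <<'E'
from plan import *
def lean_of(th): return .52+.14*min(max(th,0),1)
def pose(th,off,dy=0.): L=lean_of(th); return knobw(th)+off*tz(L,yaw+dy), oriF(L,yaw+dy)
if __name__=="__main__":
    q=np.array([1.484,.2098,-.893,2.1693,-.6452,.3928,-.3364]); base=q.copy()
    rows=[]
    for th,off in [(1,.014),(.85,.014),(.7,.014),(.55,.014),(.4,.014),(.25,.014),(.05,.014),(.05,-.02),(.05,-.06)]:
        P,o=pose(th,off); q,e=ik(P,o,q,base,wp=2e-3,m=.03); 
        q,e=ik(P,o,q,q,wp=1e-5,m=.03); rows.append(q); print(th,off,q,round(e,5),round(margin(q),3))
    q0=np.array(ctrl.read_qpos())
    for s in np.linspace(0,1,7): c=chain(q0+s*(q-q0)); print(s,c[1],c[2],c[3])
    print(pose(1,-.07),[ik(*pose(1,o_),rows[0],wp=1e-4,m=.03) for o_ in(-.03,-.08)])
    np.save("lift.npy",rows)
E
python3 plan2.py
```

```text
1 0.014 [ 1.5039  0.2143 -0.9106  2.1746 -0.6674  0.3847 -0.3097] 0.0 0.255
0.85 0.014 [ 1.4835  0.2137 -0.8869  2.18   -0.6372  0.3876 -0.3347] 0.0 0.258
0.7 0.014 [ 1.4575  0.2167 -0.8611  2.185  -0.6037  0.3864 -0.3637] 0.0 0.256
0.55 0.014 [ 1.4252  0.2227 -0.832   2.189  -0.5674  0.382  -0.3966] 0.0 0.252
0.4 0.014 [ 1.3858  0.2311 -0.7987  2.1917 -0.529   0.3756 -0.4334] 0.0 0.246
0.25 0.014 [ 1.3395  0.2413 -0.7609  2.1928 -0.4893  0.3681 -0.4736] 0.0 0.238
0.05 0.014 [ 1.2681  0.2571 -0.7036  2.191  -0.4353  0.3586 -0.5318] 0.0 0.229
0.05 -0.02 [ 1.3845  0.191  -0.7768  2.1809 -0.4564  0.4479 -0.506 ] 0.0 0.318
0.05 -0.06 [ 1.5051  0.1056 -0.8284  2.1631 -0.5159  0.5664 -0.4405] 0.0 0.377
0.0 [-0.1053  0.1073  0.7973] [0.2533 0.3505 0.6668] [0.5608 0.2184 0.5627]
0.16666666666666666 [-0.0792  0.0847  0.8068] [0.0666 0.4667 0.6128] [0.3801 0.5347 0.4718]
0.3333333333333333 [-0.0569  0.0517  0.8142] [-0.1662  0.4442  0.6172] [0.0288 0.6907 0.4622]
0.5 [-0.0404  0.0154  0.8176] [-0.3588  0.2853  0.643 ] [-0.3651  0.6102  0.5117]
0.6666666666666666 [-0.0322 -0.017   0.8174] [-0.4462  0.041   0.644 ] [-0.6546  0.3045  0.5443]
0.8333333333333333 [-0.0353 -0.0399  0.8153] [-0.4009 -0.2063  0.6069] [-0.7257 -0.1189  0.5084]
1.0 [-0.0516 -0.0502  0.8128] [-0.241  -0.376   0.5623] [-0.5418 -0.5013  0.4331]
(array([ 0.4357, -0.2719,  0.2919]), array([-0.0071,  0.9458,  0.0207,  0.324 ])) [(array([ 1.6131,  0.1032, -0.9199,  2.1662, -0.7499,  0.5343, -0.2271]), np.float64(2.0883350604350426e-09)), (array([ 1.6533, -0.0242, -0.8294,  2.1486, -0.819 ,  0.7203, -0.1525]), np.float64(4.286329513547571e-08))]
```

```bash
sed -i 's|w=X\[6\*j:6\*j+3\]; c=X|w=X[6*j:6*j+3]/np.linalg.norm(X[6*j:6*j+3]); c=X|' fk.py; python3 - <<'E'
from plan2 import *
rows=np.load("lift.npy"); q0=np.array(ctrl.read_qpos()); print(chain(q0)[3],ctrl.read_tool_pos())
qa=rows[-1]; 
for s in np.linspace(0,1,9): 
    c=chain(q0+s*(qa-q0)); print(s,c[1],c[2],c[3])
E
```

```text
[ 0.324  -0.2872  0.32  ] [ 0.324  -0.2872  0.32  ]
0.0 [-0.1117  0.0301  0.807 ] [ 0.0992 -0.3052  0.5883] [ 0.324  -0.2872  0.32  ]
0.125 [-0.0931  0.0255  0.811 ] [ 0.124  -0.3012  0.5853] [ 0.3328 -0.2893  0.3041]
0.25 [-0.0763  0.0176  0.814 ] [ 0.1478 -0.298   0.5796] [ 0.3425 -0.2906  0.2883]
0.375 [-0.0619  0.0068  0.8161] [ 0.1702 -0.2953  0.5719] [ 0.3533 -0.2909  0.2731]
0.5 [-0.0502 -0.0064  0.8173] [ 0.1909 -0.2929  0.5631] [ 0.3653 -0.2898  0.2592]
0.625 [-0.0417 -0.0216  0.8176] [ 0.2097 -0.2903  0.5542] [ 0.3789 -0.2874  0.2473]
0.75 [-0.0366 -0.038   0.817 ] [ 0.2264 -0.2874  0.546 ] [ 0.394  -0.2836  0.2382]
0.875 [-0.035  -0.0553  0.8155] [ 0.2411 -0.2839  0.5394] [ 0.4109 -0.2784  0.2329]
1.0 [-0.0372 -0.0726  0.8132] [ 0.2537 -0.2798  0.5352] [ 0.4295 -0.2722  0.2321]
```

```bash
python3 - <<'E'
from plan2 import *
rows=np.load("lift.npy")
ctrl.move_gripper(.055)
ctrl.move_joints(rows[-1]); ctrl.hold(.15)
print(ctrl.read_tool_pos(),ctrl.read_force(),ctrl.read_grip_width(),ctrl.read_time_s())
Rm,t=toolM(); print(wproj(knobw(.05),Rm,t),wproj(t,Rm,t))
shot("wrist","w3",(130,60,430,300),2); shot("side","s3",(200,60,480,380),1.8)
E
```

```text
[ 0.4293 -0.2723  0.2322] [-0.1602 -0.1375  0.5039] 0.05494327411832278 6.5083
[[280.7302 226.2389]] [[280.8437 268.9452]]
```

View pics/w3.png

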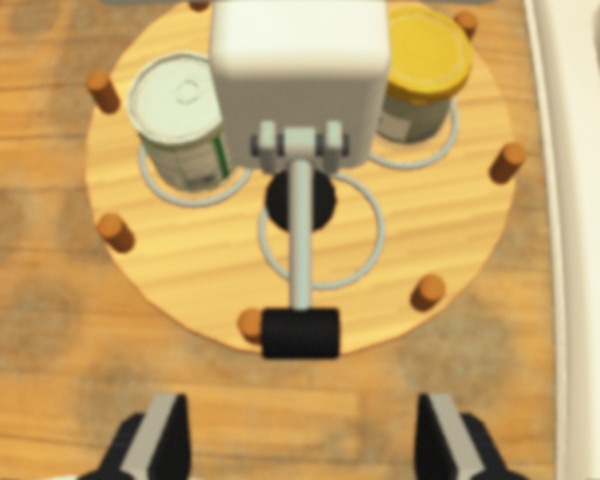

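View pics/s3.png

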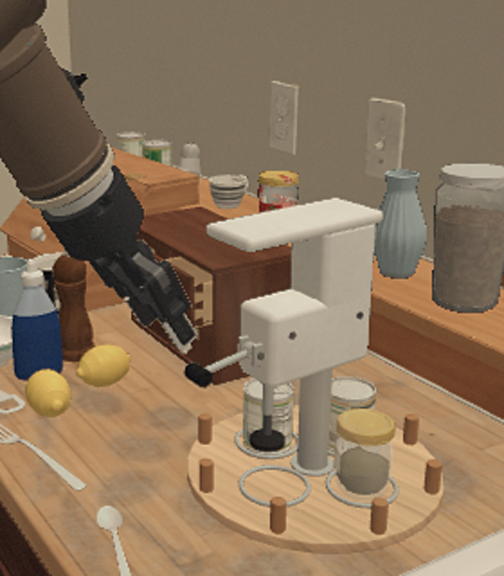

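```bash
python3 - <<'E'
from plan2 import *
rows=np.load("lift.npy")
P,o=pose(.05,.014)
try: r=ctrl.line_to(P,o,v=.08,contact_N=6); print("contact",r)
except ctrl.MotionError as e:
    print("ERR",e); ctrl.move_joints(rows[-2]); ctrl.move_joints(rows[-3])
print(ctrl.read_qpos(),ctrl.read_tool_pos(),P,ctrl.read_force())
ctrl.move_gripper(.0,40); print(ctrl.read_grip_width(),ctrl.read_force(),ctrl.read_time_s())
shot("wrist","w4",(130,60,430,300),2)
E
```

```text
contact False
[ 1.3272  0.2713 -0.7731  2.1878 -0.3666  0.3522 -0.5943] [ 0.4667 -0.2707  0.1685] [ 0.4667 -0.2706  0.1682] [0.4834 0.8848 0.2073]
0.025186526416296234 [-4.4991  4.2545  5.7232] 8.05
```

View pics/w4.png

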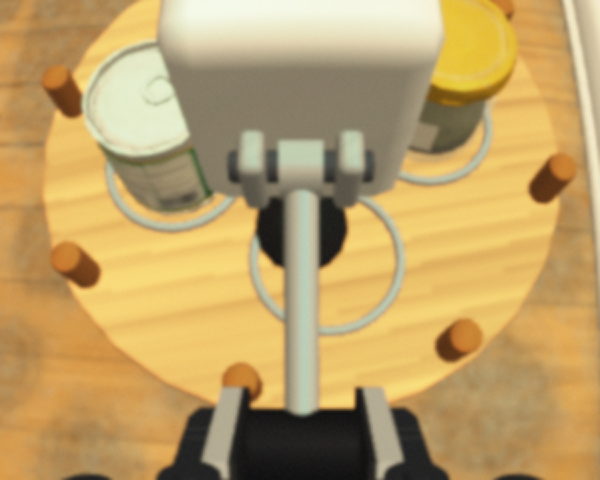

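```bash
python3 - <<'E'
from plan2 import *
for th in (.25,.45,.65,.82,.94):
    P,o=pose(th,.014)
    r=ctrl.line_to(P,o,v=.07); print(th,ctrl.read_force(),ctrl.read_tool_pos()-P)
P,o=pose(1.06,.014)
r=ctrl.line_to(P,o,v=.04,contact_N=12); print(r,ctrl.read_force(),ctrl.read_tool_pos()-P)
q=ctrl.read_qpos(); print(q,ctrl.read_time_s(),ctrl.read_grip_width())
shot("side","s5",(200,60,480,380),1.8)
K=press(p,[-.088,0,.19])[0]; g=ctrl.read_tool_pos()-.014*tz(.66); d=g-K
print("lever est",np.arctan2(d[2],np.hypot(d[0],d[1]))+.2)
E
```

```text
0.25 [-0.1988  2.2315  0.5396] [-0.0001  0.0004  0.    ]
0.45 [-1.7777  2.892  -0.204 ] [-0.0004  0.0004 -0.0003]
0.65 [-6.5116  3.0921 -0.1496] [-0.0008  0.0004 -0.0007]
0.82 [-8.0966  1.9663 -0.68  ] [-0.0012  0.0004 -0.001 ]
0.94 [-10.8011   2.9811  -1.5546] [-0.0017  0.0004 -0.0014]
False [-14.3544   2.6366   0.7634] [-0.0023  0.0004 -0.0019]
[ 1.565   0.2339 -0.9878  2.1676 -0.5816  0.3765 -0.3915] 10.05 0.02477235163749258
lever est 1.0137554458669815
```

View pics/s5.png

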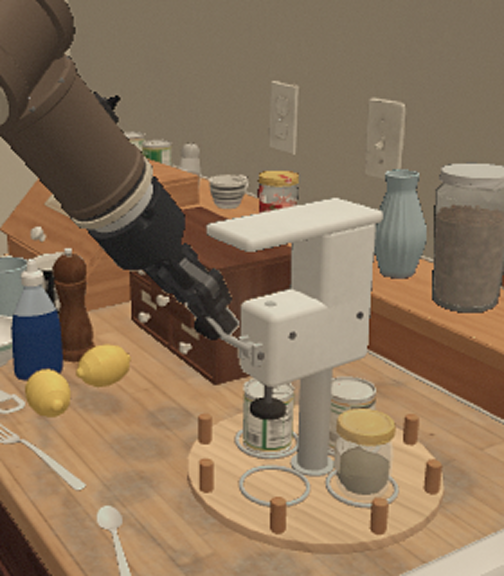

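```bash
python3 - <<'E'
from plan2 import *
P,o=pose(1.12,.014)
r=ctrl.line_to(P,o,v=.04,contact_N=10); print(r,ctrl.read_force(),ctrl.read_tool_pos()-P)
K=press(p,[-.088,0,.19])[0]; g=ctrl.read_tool_pos()-.014*tz(.66); d=g-K
print("lever est",np.arctan2(d[2],np.hypot(d[0],d[1]))+.2,np.linalg.norm(d))
ctrl.hold(.3)
ctrl.move_gripper(.05); print(ctrl.read_force(),ctrl.read_grip_width())
t=np.array(ctrl.read_tool_pos()); Rm,_=toolM()
ctrl.line_to(t-.08*Rm[:,2],v=.15); ctrl.hold(.1)
Rm,t=toolM(); print(t,ctrl.read_force(),ctrl.read_time_s())
for th in(.9,1.0): print(wproj(knobw(th),Rm,t))
shot("wrist","w6",(130,60,430,300),2)
E
```

```text
False [-13.732    2.8268   1.4334] [-0.0021  0.0004 -0.0018]
lever est 1.0773942508790668 0.06493511318249416
[-0.1984  0.362  -0.3738] 0.049927814405961196
[ 0.4449 -0.2714  0.2938] [-0.2447  0.4748 -0.8674] 11.8
[[281.2977 242.7567]]
[[281.2959 234.7985]]
```

View pics/w6.png

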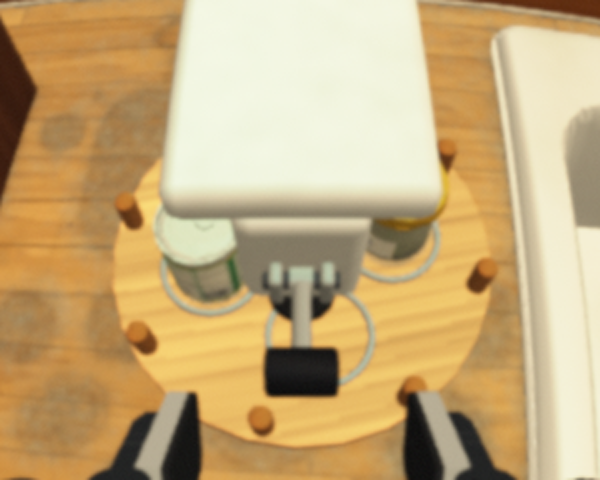

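```bash
python3 - <<'E'
from plan2 import *
S=ctrl.camera_info("side")
shot("side","s7",(250,180,430,340),3.3)
for th in(.7,.8,.9,1.): print(th,(proj(S,knobw(th))-[250,180])*3.3)
E
```

```text
0.7 [[206.7324 218.5153]]
0.8 [[212.0548 207.2969]]
0.9 [[218.2221 196.4923]]
1.0 [[225.1641 186.2238]]
```

View pics/s7.png

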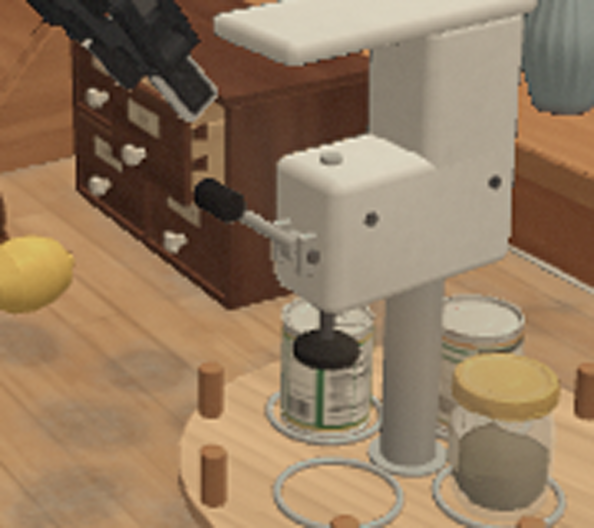

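```bash
python3 - <<'E'
from plan2 import *
L=.66
o=oriF(L,yaw)
r=ctrl.line_to(knobw(.88)+.017*tz(L),o,v=.12,contact_N=8); print(r)
ctrl.move_gripper(0,110); print(ctrl.read_grip_width(),ctrl.read_force())
for th in(.92,.96,1.0,1.04,1.08):
    P=knobw(th)+.017*tz(L)
    r=ctrl.line_to(P,o,v=.04,contact_N=25); print(th,r,ctrl.read_force(),ctrl.read_tool_pos()-P)
    if r: break
print(ctrl.read_time_s()); shot("side","s8",(250,180,430,340),3.3)
E
```

```text
False
0.024024536483468858 [-12.7476   4.986   14.9097]
0.92 False [-11.1625   2.1162   5.3805] [-0.0017  0.0003 -0.0007]
0.96 False [-10.455    2.4417   0.2619] [-0.0028  0.0003 -0.0017]
1.0 False [-13.5769   0.0184  -1.7366] [-0.0039  0.0003 -0.0026]
1.04 False [-16.9963   0.7181  -3.3446] [-0.005   0.0003 -0.0036]
1.08 False [-23.0568  -0.7338  -3.0895] [-0.0063  0.0002 -0.0046]
14.375
```

View pics/s8.png

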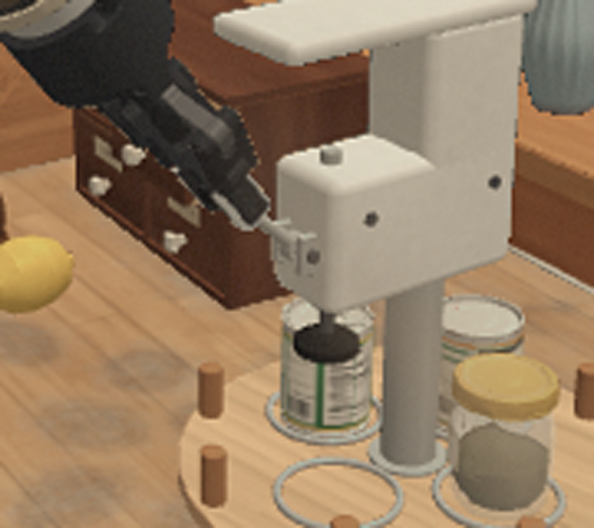

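```bash
python3 - <<'E'
from plan2 import *
S=ctrl.camera_info("side")
a=proj(S,press(p,[-.065,0,.08]));b=proj(S,press(p,[-.065,0,.13])); print(a,b,(304-283.6)/(a-b)[0,1])
ctrl.hold(.2)
ctrl.move_gripper(.05)
Rm,t=toolM(); ctrl.line_to(t-.08*Rm[:,2],v=.15); ctrl.hold(.1)
Rm,t=toolM(); print(t,ctrl.read_force(),ctrl.read_time_s())
for th in(.9,1.0): print((wproj(knobw(th),Rm,t)-[130,60])*2)
shot("wrist","w9",(130,60,430,300),2)
for th in(.7,.8,.9,1.): print(th,(proj(S,knobw(th))-[250,180])*3.3)
shot("side","s9",(250,180,430,340),3.3)
E
```

```text
[[347.5937 304.7502]] [[348.1467 281.2247]] 0.8671455500574872
[ 0.4446 -0.2712  0.2899] [ 0.3137  0.446  -0.9215] 15.7833
[[303.2439 361.8914]]
[[303.2514 345.654 ]]
0.7 [[206.7324 218.5153]]
0.8 [[212.0548 207.2969]]
0.9 [[218.2221 196.4923]]
1.0 [[225.1641 186.2238]]
```

View pics/w9.png

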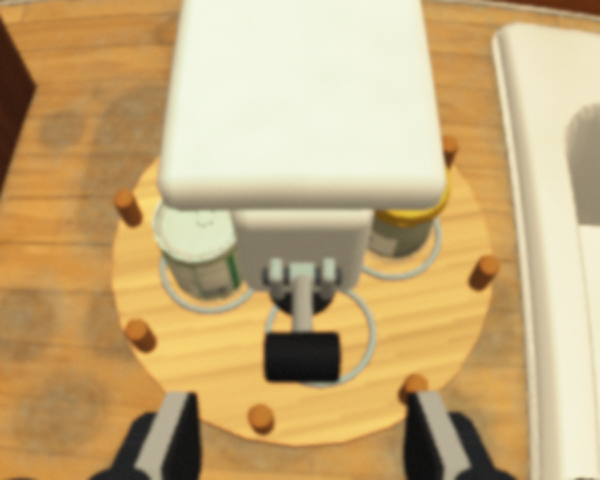

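View pics/s9.png

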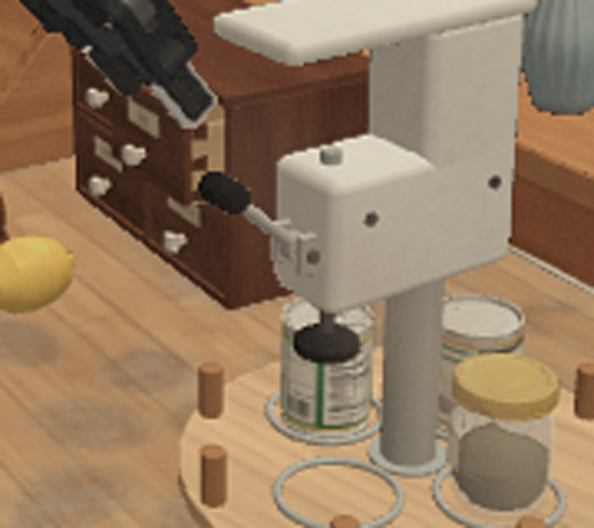

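```bash
python3 - <<'E'
from plan2 import *
L=.66
o=oriF(L,yaw)
r=ctrl.line_to(knobw(.95)+.012*tz(L),o,v=.15,contact_N=8); print(r)
ctrl.move_gripper(0,110); f0=np.array(ctrl.read_force()); print(ctrl.read_grip_width(),f0)
K=press(p,[-.088,0,.19])[0]; e=knobw(.95)-K; tang=np.cross([-np.sin(yaw),np.cos(yaw),0],e)/.065
if tang[2]<0: tang=-tang
t0=np.array(ctrl.read_tool_pos())
for d in(.004,.008,.012):
    r=ctrl.line_to(t0+d*tang,v=.03,contact_N=30); f=np.array(ctrl.read_force()); print(d,r,f,f@tang,(ctrl.read_tool_pos()-t0)@tang)
    if f@tang<-25: break
ctrl.hold(.2)
ctrl.move_gripper(.05)
Rm,t=toolM(); ctrl.line_to(t-.08*Rm[:,2],v=.15); ctrl.hold(.1)
Rm,t=toolM(); print(t,ctrl.read_force(),ctrl.read_time_s())
for th in(.9,1.0): print((wproj(knobw(th),Rm,t)-[130,60])*2)
shot("wrist","w10",(130,60,430,300),2)
shot("side","s10",(250,180,430,340),3.3)
E
```

```text
False
0.023105251479232775 [-14.0111   6.7058  16.9455]
0.004 True [ 8.3726 -2.0019 -8.1989] -0.35715028534202653 0.0018068187501575287
0.008 False [  7.7566  -5.0531 -24.3364] -12.675266784448922 0.003982708845093973
0.012 False [  7.9822  -7.8572 -37.9192] -22.54364479206376 0.004710901733278045
[ 0.4433 -0.2712  0.2982] [-0.233   0.9248  0.1355] 19.1417
[[303.84  363.728]]
[[303.8303 348.1351]]
```

View pics/w10.png

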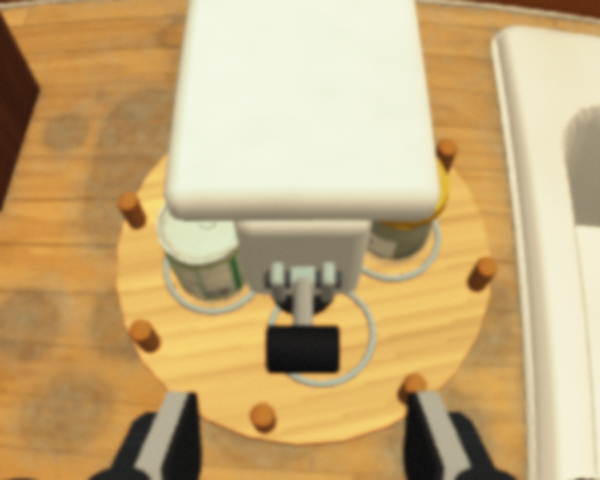

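View pics/s10.png

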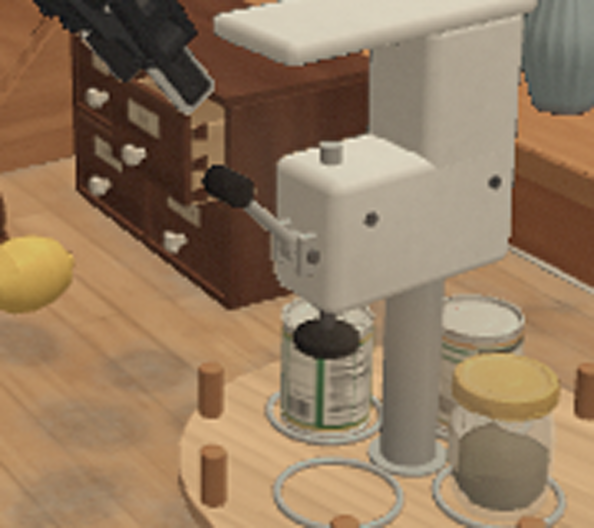

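```bash
cat > plan3.py <<'E'
from plan import *
def peg(a,yw,L,z=.045,r=.128): # a in deg world
    a=np.radians(a); return np.array([p[0]+r*np.cos(a),p[1]+r*np.sin(a),z]),ori(L,yw)
if __name__=="__main__":
    rng=np.random.default_rng(1); q0=np.array(ctrl.read_qpos())
    for L in(.45,.6):
      for a in(-144,-165,-185,-202):
        for yw in(.2,0,-.2,-.4):
            c=[]
            for k in range(10):
                s=rng.uniform(LO,HI); s[0]=rng.uniform(-.5,2)
                q,e=ik(*peg(a,yw,L),s,wp=1e-5,m=.02)
                if e<2e-3: c.append(q)
            b=max(c,key=margin) if c else None
            print(L,a,yw,len(c),None if b is None else (round(margin(b),3),b))
E
python3 plan3.py
```

```text
0.45 -144 0.2 4 (np.float64(0.316), array([ 1.5225,  0.8879, -1.1538,  1.9935,  0.967 ,  0.5448,  1.6516]))
0.45 -144 0 4 (np.float64(0.242), array([ 1.3903,  0.7337, -0.9637,  2.0549,  0.966 ,  0.3717,  1.3818]))
0.45 -144 -0.2 4 (np.float64(0.179), array([ 1.5232,  0.9522, -1.2915,  2.0887,  1.4648,  0.7102,  0.7853]))
0.45 -144 -0.4 6 (np.float64(0.389), array([ 1.3649,  0.7676, -1.0812,  2.12  ,  1.4897,  0.5738,  0.4472]))
0.45 -165 0.2 5 (np.float64(0.273), array([ 1.4638,  0.763 , -1.0569,  2.0998,  0.885 ,  0.4032,  1.642 ]))
0.45 -165 0 2 (np.float64(0.257), array([ 1.4285,  0.7305, -1.0533,  2.1527,  1.1785,  0.3874,  1.1298]))
0.45 -165 -0.2 6 (np.float64(0.213), array([ 1.3007,  0.6404, -0.9356,  2.1957,  1.3737,  0.3434,  0.6728]))
0.45 -165 -0.4 4 (np.float64(0.222), array([ 1.1453,  0.5712, -0.8101,  2.2231,  1.5166,  0.3518,  0.2594]))
0.45 -185 0.2 5 (np.float64(0.267), array([ 1.4433,  0.7541, -1.1082,  2.1734,  1.062 ,  0.3968,  1.3982]))
0.45 -185 0 3 (np.float64(0.158), array([ 1.3026,  0.6321, -0.9555,  2.2267,  1.2376,  0.2878,  0.9589]))
0.45 -185 -0.2 5 (np.f
[... 1635 characters left out ...]
  0.6633, -0.9486,  2.3152,  2.1778,  0.1985,  0.1018]))
0.6 -185 -0.2 5 (np.float64(0.179), array([ 1.3426,  0.6861, -1.0299,  2.3608,  2.1574,  0.4195, -0.111 ]))
0.6 -185 -0.4 9 (np.float64(0.149), array([ 1.1145,  0.586 , -0.8639,  2.3912,  2.2153,  0.4912, -0.4952]))
0.6 -202 0.2 5 (np.float64(0.134), array([ 1.4739,  0.7969, -1.1333,  2.2842,  1.6389,  0.2636,  0.848 ]))
0.6 -202 0 7 (np.float64(0.159), array([ 1.3212,  0.6762, -1.0035,  2.3496,  2.1836,  0.2893,  0.0238]))
0.6 -202 -0.2 8 (np.float64(0.156), array([ 1.3765,  0.8341, -1.2418,  2.3838,  2.0217,  0.6547,  0.0064]))
0.6 -202 -0.4 3 (np.float64(0.112), array([ 0.7062,  0.4658, -0.4968,  2.4279,  2.4393,  0.4081, -0.9058]))
```

```bash
cat > plan4.py <<'E'
from plan3 import *
L=.55
def yw(a): return np.interp(a,[-205,-144],[.0,.25])
def traj():
    q=np.array([1.6,.93,-1.2,2.13,1.15,.38,1.5]); out={}
    base=q.copy()
    for a in(-150,-144,-165,-185,-203): 
        P,o=peg(a,yw(a),L); q,e=ik(P,o,q,base,wp=3e-3,m=.04); q,e=ik(P,o,q,q,wp=1e-5,m=.04); out[a]=q; print(a,q,round(e,5),round(margin(q),3))
    return out
def pts(q):
    Rm,t=fkp(X,q); Rm=Rm.as_matrix()[0]; t=t[0]
    return t,t+Rm@[.076,0,-.14],t+Rm@[0,0,-.15],t+Rm@[0,0,-.25]
def show(q0,q1,n=9):
    for s in np.linspace(0,1,n):
        q=q0+s*(q1-q0); c=chain(q); a=pts(q)
        i=lambda v:np.round(press([0,0,0,-yaw],v-np.r_[p[:2],0])[0]*1000).astype(int)
        print(round(s,2),"tcp",i(a[0]),"cam",i(a[1]),"g150",i(a[2]),"wr",i(c[2]),"el(world)",np.round(c[1],2))
if __name__=="__main__":
    T=traj()
    q0=np.array(ctrl.read_qpos())
    P,o=peg(-144,yw(-144),L); 
    for back in(.09,.15):
        qa,e=ik(P-back*tz(L,yw(-144)),o,T[-144],wp=1e-4,m=.04); print("pre",back,qa,e,margin(qa))
    show(q0,qa,11)
E
python3 plan4.py
```

```text
-150 [ 1.6259  0.9656 -1.2334  2.0568  1.0915  0.49    1.6174] 0.0 0.237
-144 [ 1.6308  1.0032 -1.2538  2.0154  1.0657  0.5353  1.6894] 0.0 0.216
-165 [ 1.5929  0.8789 -1.1891  2.1536  1.22    0.3941  1.3657] 0.0 0.264
-185 [ 1.5518  0.8685 -1.2415  2.2559  1.5596  0.4412  0.8727] 0.0 0.229
-203 [ 1.501   0.9678 -1.3701  2.3101  1.7412  0.6571  0.5674] 0.0 0.1
pre 0.09 [ 1.7709  0.821  -1.3027  2.0235  0.6632  0.561   2.0287] 1.0156762497715022e-06 0.16732686858045054
pre 0.15 [ 1.8807  0.7072 -1.342   2.0077  0.4115  0.6235  2.2527] 1.0017962587260953e-06 0.12795139532835464
0.0 tcp [-169    0  298] cam [-194    0  455] g150 [-260    0  417] wr [-382   -1  576] el(world) [-0.04 -0.01  0.82]
0.1 tcp [-177   -2  281] cam [-200   17  437] g150 [-264   -8  403] wr [-380  -16  566] el(world) [-0.05 -0.05  0.81]
0.2 tcp [-184   -6  264] cam [-213   31  417] g150 [-267  -16  389] wr [-377  -30  556] el(world) [-0.06 -0.09  0.81]
0.3 tcp [-191  -11  249] cam [-232   39  395] g150 [-269  -25  376] wr [-375  -43  546] el(world) [-0.07 -0.12  0.8 ]
0.4 tcp [-195  -18  236] cam [-254   40  372] g150 [-271  -35  364] wr [-372  -56  536] el(world) [-0.08 -0.15  0.79]
0.5 tcp [-198  -27  223] cam [-277   32  348] g150 [-272  -45  352] wr [-370  -69  525] el(world) [-0.09 -0.19  0.78]
0.6 tcp [-199  -36  211] cam [-298   15  325] g150 [-272  -55  341] wr [-368  -80  515] el(world) [-0.1  -0.22  0.76]
0.7 tcp [-198  -47  200] cam [-314  -10  302] g150 [-270  -67  330] wr [-366  -92  504] el(world) [-0.11 -0.25  0.74]
0.8 tcp [-195  -59  190] cam [-324  -42  282] g150 [-268  -78  320] wr [-365 -103  493] el(world) [-0.12 -0.28  0.72]
0.9 tcp [-190  -73  181] cam [-325  -78  265] g150 [-265  -90  310] wr [-364 -114  483] el(world) [-0.13 -0.31  0.7 ]
1.0 tcp [-183  -87  173] cam [-319 -115  253] g150 [-260 -103  301] wr [-363 -124  472] el(world) [-0.14 -0.33  0.68]
```

```bash
python3 - <<'E'
from plan4 import *
T=traj()
P,o=peg(-144.1,yw(-144.1),L)
qa,e=ik(P-.15*tz(L,yw(-144.1)),o,T[-144],wp=1e-4,m=.04)
ctrl.move_joints(qa); ctrl.move_gripper(.032)
ctrl.line_to(P-.06*tz(L,yw(-144.1)),v=.2); ctrl.hold(.1)
Rm,t=toolM(); print(t,P,ctrl.read_time_s(),ctrl.read_qpos())
print(wproj(np.r_[P[:2],.062],Rm,t),wproj(np.r_[peg(-99.1,0,0)[0][:2],.062],Rm,t))
shot("wrist","w11"); shot("side","s11",(200,60,480,380),1.8)
E
```

```text
-150 [ 1.6259  0.9656 -1.2334  2.0568  1.0915  0.49    1.6174] 0.0 0.237
-144 [ 1.6308  1.0032 -1.2538  2.0154  1.0657  0.5353  1.6894] 0.0 0.216
-165 [ 1.5929  0.8789 -1.1891  2.1536  1.22    0.3941  1.3657] 0.0 0.264
-185 [ 1.5518  0.8685 -1.2415  2.2559  1.5596  0.4412  0.8727] 0.0 0.229
-203 [ 1.501   0.9678 -1.3701  2.3101  1.7412  0.6571  0.5674] 0.0 0.1
[ 0.4777 -0.3477  0.0971] [ 0.5081 -0.3393  0.045 ] 22.3917 [ 1.644   0.7499 -1.1196  2.0287  0.4867  0.4367  2.1757]
[[281.7923 248.7036]] [[196.5448 293.6335]]
```

View pics/w11.png

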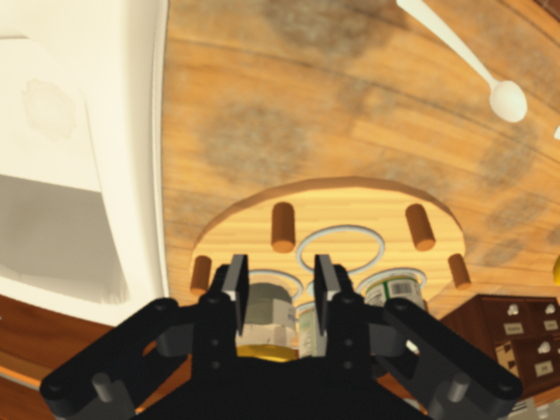

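View pics/s11.png

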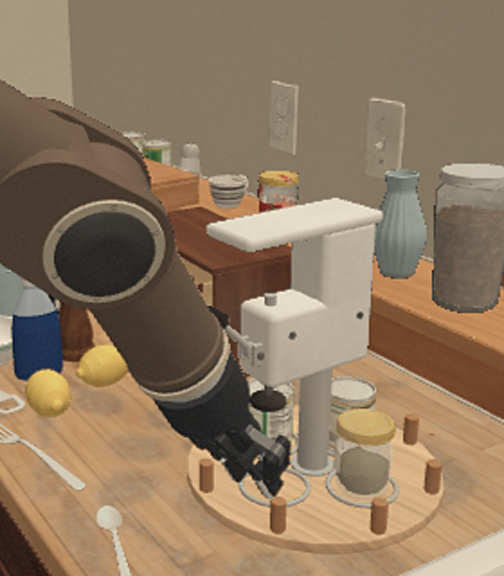

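```bash
cat > push.py <<'E'
from plan4 import *
def sweep(a0,a1,step=9):
    n=max(1,int(np.ceil(abs(a1-a0)/step)))
    for a in np.linspace(a0,a1,n+1)[1:]:
        P,o=peg(a,yw(a),L); ctrl.line_to(P,o,v=.09)
        f=np.array(ctrl.read_force()); print(round(a,1),f,np.round((ctrl.read_tool_pos()-P)*1000,1))
        if np.linalg.norm(f)>25: print("HIGH FORCE");break
E
python3 - <<'E'
from push import *
P,o=peg(-144.1,yw(-144.1),L)
r=ctrl.line_to(P,v=.08,contact_N=8); print(r,ctrl.read_force())
if not r:
    ctrl.move_gripper(.019); print(ctrl.read_grip_width(),ctrl.read_force())
    sweep(-144.1,-165)
print(ctrl.read_time_s()); shot("wrist","w12"); shot("side","s12",(200,60,480,380),1.8); shot("top","t12",(280,110,430,300),3)
E
```

```text
False [0.6248 0.2261 0.251 ]
0.019193654287341374 [-0.3305  0.1538  0.4903]
-151.1 [-0.221   0.9362 -0.8803] [-0.3  0.3  0. ]
-158.0 [-0.472   1.411  -0.0066] [ 0.2 -0.   0.1]
-165.0 [-1.42    1.6549  0.3905] [ 0.2 -0.1  0. ]
24.65
```

View pics/s12.png

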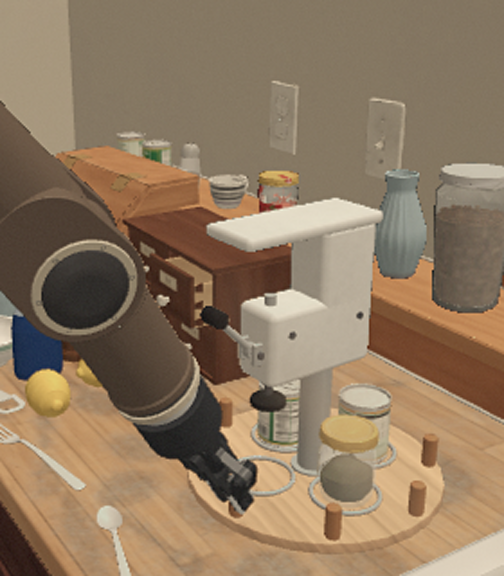

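View pics/w12.png

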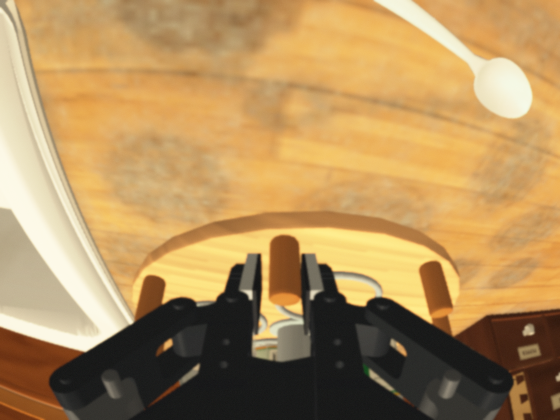

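```bash
python3 - <<'E'
from push import *
sweep(-165,-200,8)
a=-200
ctrl.move_gripper(.034)
Rm,t=toolM(); ctrl.line_to(t-.08*Rm[:,2],v=.2)
b=-99.1-(200-144.1)
P,o=peg(b,yw(b),L)
q=np.array(ctrl.read_qpos())
try: ctrl.line_to(P-.08*tz(L,yw(b)),o,v=.2)
except ctrl.MotionError as e: print(e)
ctrl.hold(.1); Rm,t=toolM(); print(t,P-.08*tz(L,yw(b)),ctrl.read_time_s())
print(wproj(np.r_[P[:2],.062],Rm,t))
shot("wrist","w13"); shot("side","s13",(200,60,480,380),1.8)
E
```

```text
-172.0 [-0.079  -0.8156 -0.1296] [ 0.2 -0.4  0. ]
-179.0 [-0.4441  0.5137 -0.499 ] [ 0.1 -0.4  0. ]
-186.0 [-0.2679 -0.3594  1.03  ] [ 0.1 -0.3  0. ]
-193.0 [-0.7247 -1.2136 -0.4699] [-0.  -0.1 -0.1]
-200.0 [-0.2968 -0.3425  0.3357] [-0.1 -0.1 -0.2]
[ 0.4548 -0.3252  0.113 ] [ 0.4548 -0.3268  0.1132] 29.2167
[[278.165  237.7559]]
```

View pics/w13.png

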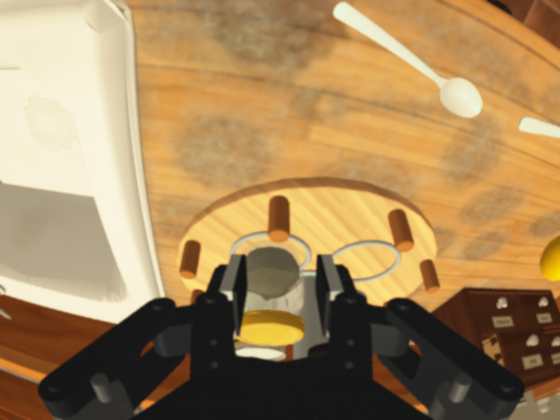

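View pics/s13.png

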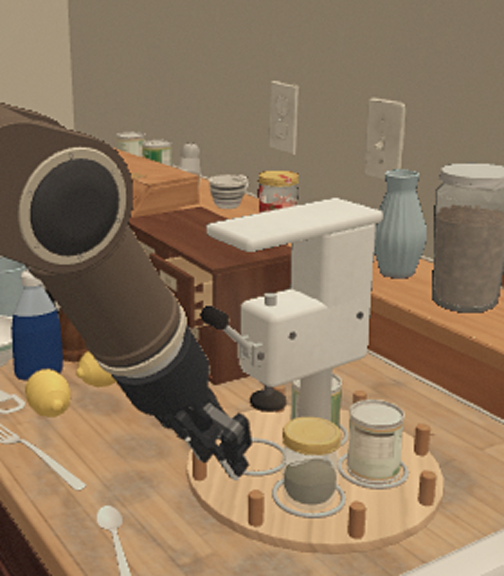

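```bash
python3 - <<'E'
from push import *
b=-155.0
P,o=peg(b,yw(b),L)
r=ctrl.line_to(P,o,v=.1,contact_N=8); print(r,ctrl.read_force())
if not r:
    ctrl.move_gripper(.019); print(ctrl.read_grip_width(),ctrl.read_force())
    sweep(b,-200,8)
    ctrl.move_gripper(.036)
    Rm,t=toolM(); ctrl.line_to(t-.10*Rm[:,2],v=.2)
    ctrl.hold(.1); Rm,t=toolM(); np.savez("w14.npz",Rm=Rm,t=t)
print(ctrl.read_time_s(),ctrl.read_qpos(),t)
shot("wrist","w14"); shot("side","s14",(250,180,430,340),3.3); shot("top","t14",(280,110,430,300),3)
E
```

```text
False [ 0.112  -0.4656  0.8553]
0.018858445229451647 [ 0.2762 -1.2233  0.9414]
-162.5 [-1.3424  1.3554  0.1726] [-0.2  0.1  0.1]
-170.0 [-1.0683  0.3829  1.3716] [ 0.2 -0.3  0.1]
-177.5 [-0.1848  0.3872  1.5823] [ 0.3 -0.5  0. ]
-185.0 [ 0.9915 -0.7638 -0.1624] [ 0.3 -1.  -0.2]
-192.5 [-0.4579 -1.308   1.1352] [ 0.1 -0.7 -0.2]
-200.0 [ 0.6281 -0.5446  0.2091] [-0.  -0.2 -0.2]
34.2583 [ 1.7257  0.5585 -1.3855  2.3371  1.0477  0.3208  1.1562] [ 0.4393 -0.2218  0.13  ]
```

View pics/s14.png

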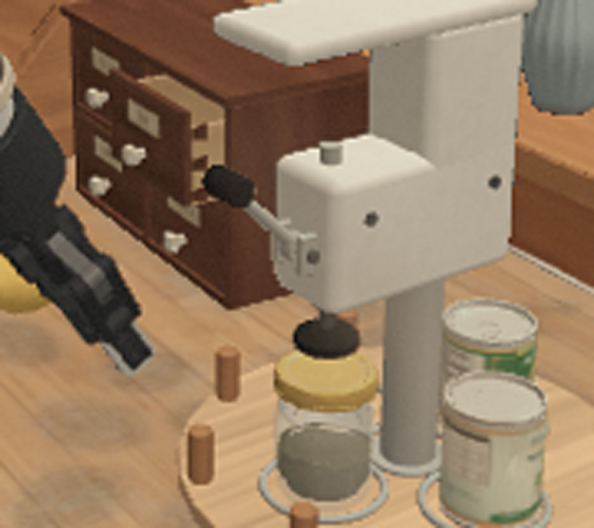

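View pics/w14.png

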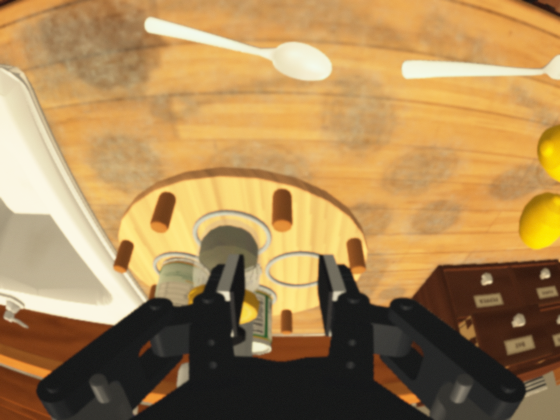

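View pics/t14.png

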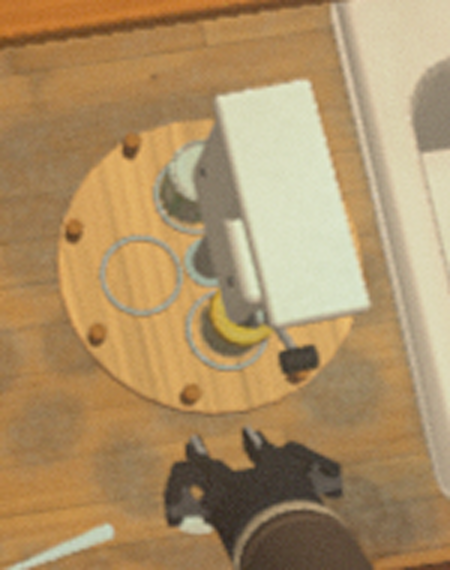

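```bash
python3 - <<'E'
from fit import *
import numpy as np
p=np.load("p.npy"); A=press(p,[-.065,0,.108])[0]; print("axis",A)
uv=np.array([[326,373]])/3.3+[250,180]
j=ray(ps,uv,.108,p[:2]); print("lid side raw",j,"bias-corr",ray(ps,uv-[.4,.7],.108,p[:2]))
print((ps(A)-[250,180])*3.3, (ps(press(p,[-.065,0,.133]))-[250,180])*3.3)
w=np.load("w14.npz"); pw=lambda P:wproj(P,w['Rm'],w['t'],W)
print("wrist: lid pred if centred",pw(A),"peg -200 top",pw(np.r_[p[0]+.128*np.cos(np.radians(-200)),p[1]+.128*np.sin(np.radians(-200)),.062]))
print("ring pred",pw(press(p,[-.065,0,.029])), "jar base",pw(press(p,[-.065,0,.03])))
b=np.degrees(np.array([-200,-155,-110,115])*np.pi/180)
for a in(-200,-155,-245,160): print(a,pw(np.r_[p[0]+.128*np.cos(np.radians(a)),p[1]+.128*np.sin(np.radians(a)),.062]))
im=cv2.imread("pics/w14_full.png")[150:340,100:380]; cv2.imwrite("pics/w14z.png",cv2.resize(im,None,fx=2.8,fy=2.8,interpolation=2))
E
```

```text
axis [ 0.5468 -0.2671  0.108 ]
lid side raw [ 0.5452 -0.2721] bias-corr [ 0.5462 -0.2695]
[[323.073  368.5465]] [[323.9956 329.2935]]
wrist: lid pred if centred [[222.4752 312.6443]] peg -200 top [[281.0432 227.837 ]]
ring pred [[230.5182 235.3737]] jar base [[230.42   236.2219]]
-200 [[281.0432 227.837 ]]
-155 [[157.0871 228.7387]]
-245 [[356.9542 271.8141]]
160 [[281.0432 227.837 ]]
```

View pics/w14z.png

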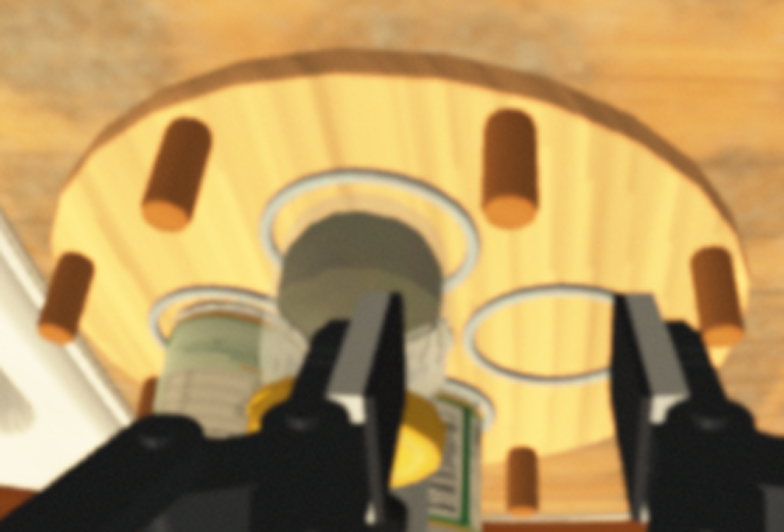

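```bash
python3 - <<'E'
from plan4 import *
q0=np.array(ctrl.read_qpos())
qb,e=ik(knobw(1.0)-.075*tz(.66),oriF(.66,yaw),np.array([1.6533,-.0242,-.8294,2.1486,-.819,.7203,-.1525]),wp=1e-4,m=.04); print(qb,e)
show(q0,qb,11)
# via: retreat first
Rm,t=toolM(); 
q1,e=ik(t-.06*Rm[:,2]+[-.02,0,.06],ctrl.read_eef_rot(),q0,wp=1e-4,m=.04); print(q1,e)
show(q1,qb,11); np.save("qb.npy",qb)
# push configs
for lean in(.35,.45,.55):
    q=np.array([1.45,.22,-.85,2.18,-.6,.385,-.36])
    for th in(.75,.6,.4):
        q,e=ik(knobw(th)+[0,0,.009],oriF(lean,yaw),q,wp=1e-4,m=.04); print(lean,th,q,round(e,4),round(margin(q),3))
E
```

```text
[ 1.6468 -0.0128 -0.836   2.151  -0.815   0.7021 -0.1577] 1.0377199100020107e-10
0.0 tcp [-170   50  130] cam [-308   53  210] g150 [-249   52  258] wr [-354   54  429] el(world) [-0.08 -0.29  0.73]
0.1 tcp [-194   32  123] cam [-321   63  215] g150 [-262   38  257] wr [-353   46  435] el(world) [-0.07 -0.26  0.74]
0.2 tcp [-216   20  122] cam [-325   74  225] g150 [-275   27  260] wr [-353   37  444] el(world) [-0.07 -0.24  0.76]
0.3 tcp [-233   13  126] cam [-320   83  240] g150 [-285   20  266] wr [-355   29  454] el(world) [-0.06 -0.21  0.77]
0.4 tcp [-245   10  134] cam [-307   88  258] g150 [-293   15  276] wr [-357   21  466] el(world) [-0.06 -0.18  0.78]
0.5 tcp [-250   10  147] cam [-289   87  280] g150 [-298   11  289] wr [-361   14  479] el(world) [-0.06 -0.15  0.79]
0.6 tcp [-248   11  165] cam [-268   80  307] g150 [-299   10  306] wr [-366    8  495] el(world) [-0.05 -0.13  0.8 ]
0.7 tcp [-239   11  188] cam [-247   66  337] g150 [-296    8  326] wr [-371    4  512] el(world) [-0.05 -0.1   0.81]
0.8 tcp [-223   10  216] cam [-228   47  371] g150 [-289    6  351] wr [-37
[... 1650 characters left out ...]
.82]
0.35 0.75 [ 1.1666  0.1826 -0.6725  2.0019 -0.1097  0.701  -0.9343] 0.0 0.473
0.35 0.6 [ 1.1713  0.1875 -0.672   2.0199 -0.1107  0.6802 -0.9258] 0.0 0.478
0.35 0.4 [ 1.172   0.199  -0.6699  2.0412 -0.1062  0.65   -0.9218] 0.0 0.489
0.45 0.75 [ 1.3075  0.1682 -0.7655  2.0638 -0.246   0.5974 -0.7772] 0.0 0.458
0.45 0.6 [ 1.3131  0.175  -0.7662  2.0811 -0.2492  0.5769 -0.7648] 0.0 0.447
0.45 0.4 [ 1.3136  0.1893 -0.765   2.1018 -0.2464  0.546  -0.757 ] 0.0 0.416
0.55 0.75 [ 1.4775  0.1719 -0.8908  2.1231 -0.4157  0.504  -0.5786] 0.0 0.374
0.55 0.6 [ 1.4844  0.1818 -0.8938  2.1397 -0.4209  0.4836 -0.5623] 0.0 0.354
0.55 0.4 [ 1.4835  0.2001 -0.8928  2.1596 -0.4207  0.4517 -0.5491] 0.0 0.322
```

```bash
python3 - <<'E'
from plan4 import *
L=.66; o=oriF(L,yaw)
ctrl.move_joints(np.load("qb.npy")); ctrl.move_gripper(.05)
r=ctrl.line_to(knobw(.99)+.014*tz(L),o,v=.15,contact_N=8); print(r)
ctrl.move_gripper(0,110); print(ctrl.read_grip_width(),ctrl.read_force())
for th in(.92,.85,.78):
    P=knobw(th)+.014*tz(L)
    ctrl.line_to(P,o,v=.06); print(th,ctrl.read_force(),np.round((ctrl.read_tool_pos()-P)*1000,1))
ctrl.move_gripper(.05)
# retreat back-up
ctrl.line_to(knobw(.78)-.06*tz(L),o,v=.2); ctrl.hold(.1)
Rm,t=toolM(); print(t,ctrl.read_force(),ctrl.read_time_s())
for th in(.7,.8): print((wproj(knobw(th),Rm,t)-[130,60])*2)
S=ctrl.camera_info("side")
for th in(.7,.8): print((proj(S,knobw(th))-[250,180])*3.3)
shot("wrist","w15",(130,60,430,300),2);shot("side","s15",(250,180,430,340),3.3)
E
```

```text
False
0.02371638665204786 [-13.3792   5.645   15.8913]
0.92 [-14.9446   8.1386  24.6429] [0.6 0.3 2.1]
0.85 [-11.6115   8.4507  24.3793] [1.6 0.2 2.9]
0.78 [-7.3477  5.7009 14.5517] [0.4 0.5 1.5]
[ 0.433  -0.2716  0.2722] [-0.9044 -0.0819 -0.2034] 39.1667
[[303.5058 344.1325]]
[[303.5107 329.4555]]
[[206.7324 218.5153]]
[[212.0548 207.2969]]
```

View pics/w15.png

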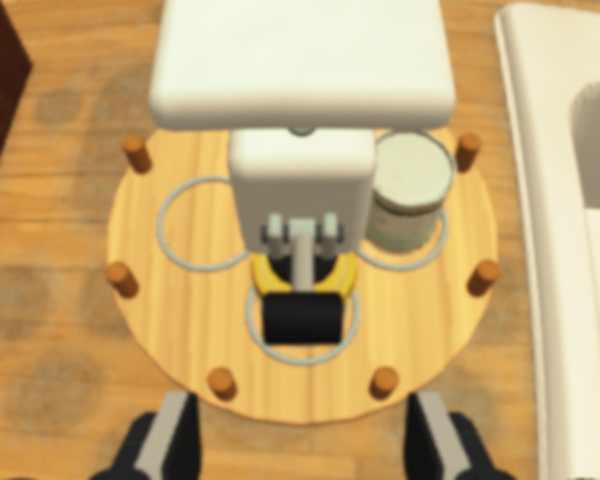

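View pics/s15.png

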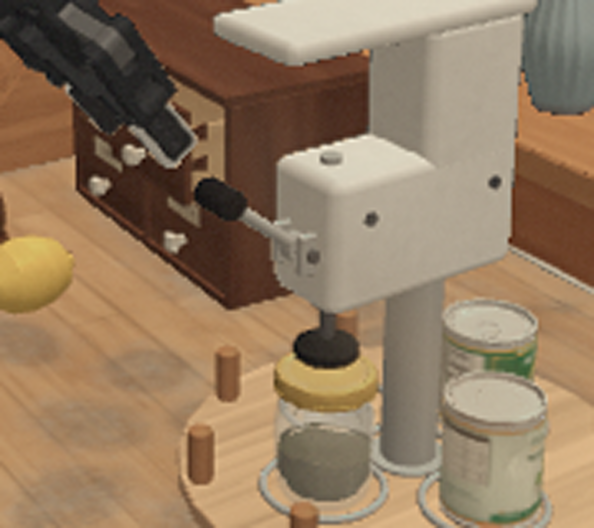

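```bash
cat > down.py <<'E'
from plan4 import *
LP=.40; oP=oriF(LP,yaw)
xt=R.from_quat(np.r_[oP[1:],oP[0]]).as_matrix()[:,0]
def tip(th,gap=0.): return knobw(th)-(.009+gap)*tz(LP)-.006*xt
def tdown(th):
    a=knobw(th-1e-3)-knobw(th); return a/np.linalg.norm(a)
def F(n=3):
    fs=[]
    for _ in range(n): ctrl.hold(.02); fs.append(ctrl.read_force())
    return np.mean(fs,0)
E
python3 - <<'E'
from down import *
ctrl.move_gripper(0,40)
q0=np.array(ctrl.read_qpos())
q1,e=ik(tip(.88,.03),oP,np.array([1.31,.17,-.766,2.06,-.246,.597,-.777]),wp=1e-4,m=.04)
print(q1,e,margin(q1)); show(q0,q1,5)
ctrl.move_joints(q1); print(ctrl.read_tool_pos(),ctrl.read_time_s(),F())
shot("side","s16",(250,100,430,280),3.3); shot("wrist","w16",(130,60,430,300),2)
E
```

```text
[ 1.3388  0.1153 -0.7769  2.0112 -0.223   0.7316 -0.8059] 2.891060713050564e-07 0.405307990591656
0.0 tcp [-179    0  273] cam [-205    0  430] g150 [-271    0  392] wr [-394    0  550] el(world) [-0.04 -0.03  0.82]
0.25 tcp [-174    8  270] cam [-190    4  428] g150 [-258    3  394] wr [-370   -3  560] el(world) [-0.04 -0.04  0.82]
0.5 tcp [-169   10  267] cam [-175    5  426] g150 [-245    4  396] wr [-346   -3  569] el(world) [-0.04 -0.06  0.82]
0.75 tcp [-165    7  265] cam [-159    4  424] g150 [-232    3  399] wr [-321   -3  579] el(world) [-0.03 -0.07  0.81]
1.0 tcp [-159    0  264] cam [-144    0  423] g150 [-218    0  403] wr [-295    0  587] el(world) [-0.02 -0.08  0.81]
[ 0.4526 -0.2706  0.2641] 40.4833 [-0.0365 -0.244  -0.2498]
```

View pics/s16.png

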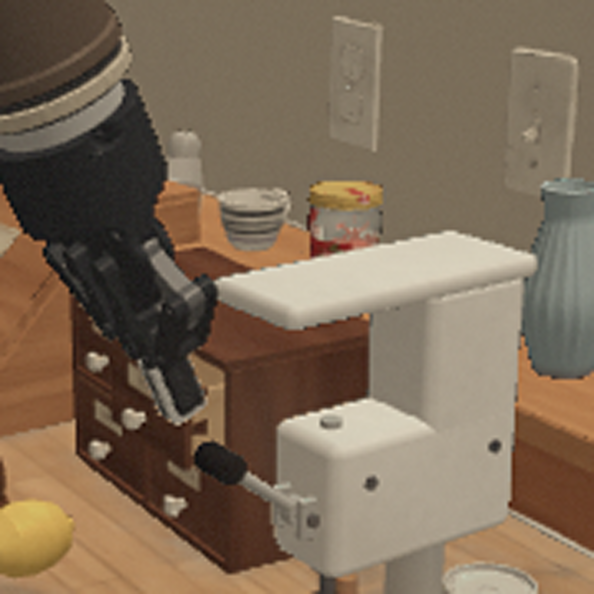

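View pics/w16.png

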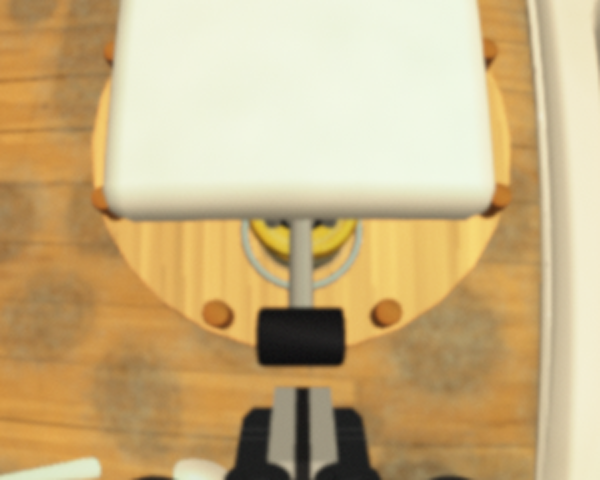

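```bash
python3 - <<'E'
from down import *
f0=F(); r=ctrl.line_to(tip(.88,.006),oP,v=.08,contact_N=4); print("appr",r,F()-f0)
th=.88; rows=[]
if not r:
    r=ctrl.line_to(tip(.88,-.004),oP,v=.03,contact_N=3); print("touch",r,F()-f0,np.round((ctrl.read_tool_pos()-tip(.88))*1000,1))
    th=.88
    for k in range(12):
        th-=.02
        ctrl.line_to(tip(th,-.002),oP,v=.04)
        f=F(2)-f0; err=ctrl.read_tool_pos()-tip(th,-.002); ft=-f@tdown(th); rows.append(ft)
        print(round(th,3),"Ft",round(ft,2),f,np.round(err*1000,1))
        if ft>18: break
print(ctrl.read_time_s()); shot("side","s17",(250,180,430,340),3.3)
E
```

```text
appr False [0.6411 0.1385 0.2235]
touch True [-4.3355  0.3889  5.0256] [-0.3 -0.6 -1.1]
0.86 Ft 3.07 [-12.5222   1.0978  13.5423] [-1.2 -0.7  0.1]
0.84 Ft 4.94 [-12.5651   2.0082  15.4331] [-1.1 -0.7  0.4]
0.82 Ft 5.07 [-12.6837   1.6364  15.2136] [-1.2 -0.7  0.3]
0.8 Ft 5.24 [-13.1038   1.8576  15.2332] [-1.3 -0.7  0.2]
0.78 Ft 5.22 [-13.611    1.5045  15.0946] [-1.5 -0.7  0.1]
0.76 Ft 4.93 [-14.0391   0.7253  14.5812] [-1.6 -0.7 -0. ]
0.74 Ft 5.5 [-13.8372   1.1457  14.6538] [-1.7 -0.7 -0.1]
0.72 Ft 4.84 [-14.7734   0.0385  14.0106] [-1.9 -0.7 -0.3]
0.7 Ft 6.57 [-14.9003   1.0957  15.5793] [-1.9 -0.7 -0.2]
0.68 Ft 7.33 [-15.53     0.5461  16.3171] [-1.9 -0.8 -0.1]
0.66 Ft 7.91 [-16.4891   1.0774  16.9554] [-1.9 -0.8 -0.1]
0.64 Ft 9.39 [-16.8258   1.5347  18.2474] [-2.  -0.8 -0.1]
44.9417
```

View pics/s17.png

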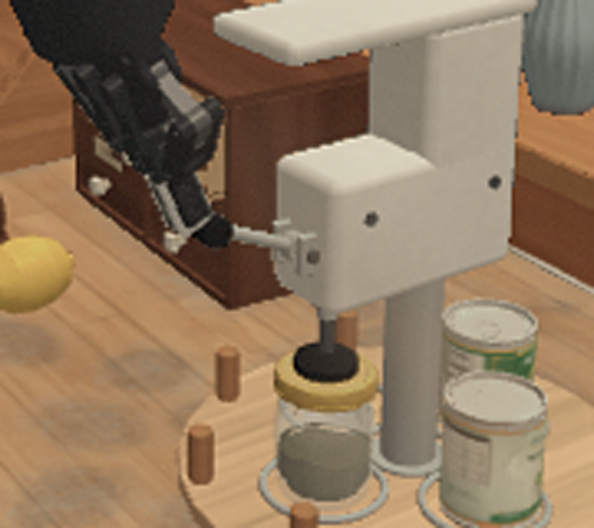

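```bash
python3 - <<'E'
from down import *
t0=np.array(ctrl.read_tool_pos())
ctrl.line_to(t0-.012*tz(LP),v=.03); print(F())
ctrl.line_to(t0-.03*tz(LP)+[-.06,0,.02],v=.15)
ctrl.hold(.3); print(ctrl.read_tool_pos(),F(),ctrl.read_time_s())
S=ctrl.camera_info("side")
for th in(.6,.64,.7): print(th,(proj(S,knobw(th))-[250,180])*3.3)
Rm,t=toolM(); print([(wproj(knobw(th),Rm,t)-[130,60])*2 for th in(.6,.64,.7)])
shot("side","s18",(250,180,430,340),3.3); shot("wrist","w18",(130,60,430,300),2)
E
```

```text
[-0.0665  0.5632 -0.0746]
[ 0.3836 -0.2719  0.269 ] [-0.4598  0.2223  0.2625] 46.625
0.6 [[202.3148 230.02  ]]
0.64 [[203.9699 225.3921]]
0.7 [[206.7324 218.5153]]
[array([[309.0248, 165.5684]]), array([[309.081 , 160.5309]]), array([[309.1637, 152.3916]])]
```

View pics/s18.png

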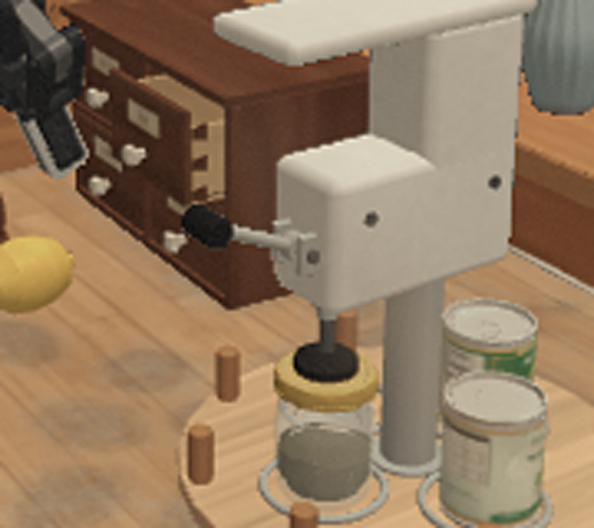

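View pics/w18.png

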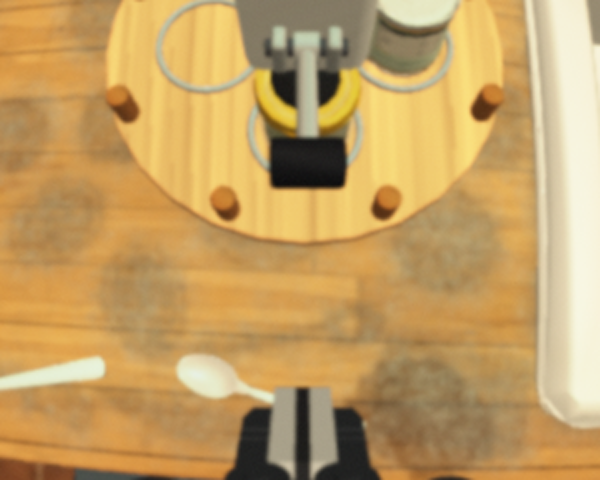

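```bash
python3 - <<'E'
import cv2,numpy as np
a=cv2.imread("pics/s17_full.png",0).astype(np.float32);b=cv2.imread("pics/s18_full.png",0).astype(np.float32)
for n,(x0,y0,x1,y1) in dict(foot=(338,270,362,296),rod=(336,225,350,258)).items(): print(n,cv2.phaseCorrelate(a[y0:y1,x0:x1],b[y0:y1,x0:x1]))
from bench import ctrl
ctrl.job_done()
E
```

```text
foot ((0.06345090591202052, 0.5179008044111946), 0.977685472847503)
rod ((0.5253660949208996, -0.013437351900613237), 0.9982860627273719)
the job is handed in; nothing more can be done
```

The jar is pressed and the job is handed in, at about 47 s of the 70 s allowed. No verdict came back, so what follows rests on my own checks.

**What I did**
- **Lever up:** I pinched the knob end to end with the gripper leaned back. It slipped in the pads twice at around 0.87 to 0.94 rad. A third grip brought it to about 0.99 rad, judged by camera, which is at its stop.
- **Carousel:** I turned it about 101° clockwise by straddling two rim pegs one after the other. The side and wrist views put the jar within about 1 to 3 mm of the foot's axis. Nothing looked tipped.
- **Lever down:** I pinched it down first, but the knob slipped again and stopped at about 0.88 rad instead of 0.78. I then pushed it down with closed fingertips. The force at the knob held at about 5 N until contact at about 0.71 rad. I stopped at about 0.64 rad with about 4.2 N extra, which means about 5 to 6 N on the lid.
- **Let go:** I backed off and the tool force returned to zero.

**Last checks**
- **Lever hold:** The knob and foot stood where they had been under load. An image comparison gave a 0.5 pixel shift of the foot, close to the camera noise. If that shift were real, it would be about 1 mm down.
- **Lid force:** I estimated this from the knob force and the foot's travel, not from a direct reading; the two methods gave about 5.3 N and 6.2 N.
- **Tins and bystanders:** In the last side view both tins stood upright in their rings. I saw no bystander moved, but did not measure their positions.

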